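Test the breaker and set up the buffet warmer

TASK

The buffet warming tray was left switched on: turn its rotary switch off, then press the test button on the power box's breaker so that its lever drops, and lift the lever back up until it latches. Then stand every lidded dish from the cork mat flat on the tray's black glass, inside the raised frame, and switch the tray on again, leaving the breaker lever up and the mug, jar and pepper mill where they are.

Things in the scene. Friction and masses are not known exactly. Their poses are not given: they have to be found in the camera images.
- rcd_box: Black portable power box, fixed, 190 mm deep (x), 160 mm wide (y), 125 mm high, with a steel carrying bar 28 mm above the back of its top. Origin: centre of its underside; z up; its front looks to its -x. The front slopes at 35 deg, from 30 mm high at x = -105 mm up to 125 mm at x = +30 mm. Stands left or right of the tray, the mat on the other side.
- breaker: White breaker let into the sloping front of the power box, 128 mm up the slope (its x), 80 mm wide (its y, to the left seen from outside looking up the slope), z the outward normal of the slope. Origin: its middle, on the slope; its white face lies at z = +14 mm. The lever's axis is parallel to y through x = 0, z = -6 mm; the lever's middle is at y = +18 mm.
- rcd_lever (a joint): Angle of the breaker's black lever, rad. 0: dropped, leaning 0.45 rad down the slope; 0.90: latched up, leaning 0.45 rad up the slope; 1.05: upper stop. Starts latched; only the test button releases it, then a spring throws it down. To reset it push it up past 0.95 (2 N at the tip at first, 5 N just before the latch) and let go: it stays at 0.90.
- lever_tip (a point): Middle of the free end of the breaker's lever, 55 mm from the lever's axis. The handle is 24 mm wide (across the slope), 13 mm thick and stands 29 mm out of the breaker's face. The point's axes turn with the lever (equal to the breaker's when it is dropped).
- test_button (a joint): Travel of the test button, m: 0 out, 0.007 fully in. Sprung: 1.5 N to start, 5 N fully in. Once it is about 3 mm in, the lever drops within 0.3 s; keep it pressed until the lever is down. It also dips by itself while the lever is lifted past the latch.
- test_button_top (a point): Centre of the outer face of the round grey test button, 20 mm across, 10 mm proud of the breaker's face. Axes as the breaker's (z outward). In the breaker's frame it lies at x = -30, y = -22, z = +24 mm.
- warmer: Warming tray, fixed: aluminium, 290 mm deep (x), 345 mm wide (y), 45 mm high. Origin: centre of its underside; z up. The 75 mm strip along its front (-x) is the control strip, with the rotary switch on its right half.
- glass (a point): Centre of the tray's black glass top, on its surface, 45 mm above the table. Axes as the tray's. The glass is 200 mm (x) by 330 mm (y), bordered by a frame 7.5 mm wide that stands 5 mm above the glass.
- switch (a joint): Angle of the tray's rotary switch, rad: 0 off (bar straight away along the tray's x), 1.047 on (60 degrees clockwise seen from above). A stop at each end; half-way it snaps over a hump, about 0.05 N m. Starts on.
- switch_grip (a point): On the axis of the rotary switch, 20 mm above the control strip's top (which is 45 mm above the table). The switch is a black bar 64 mm long (along this point's x axis, which turns with it), 14 mm wide (y) and 32 mm high above the strip, on a disc 54 mm across and 3 mm thick. z up.
- mat: Cork mat, fixed, 270 mm (x) by 190 mm (y), 4 mm thick, that the dishes start on. Origin: centre of its underside.
- dish1: Oblong terracotta dish, lid fixed, 112 mm long (its x axis), 58 mm wide (its y axis), 50 mm high, straight sides, with a small grip on the lid's middle (26 mm along x, 12 mm wide, 11 mm high). 0.3 to 0.6 kg. Origin: centre of its underside; z up. Grip it across the 58 mm; the lid's grip bears its weight too. Starts on the cork mat, where 3 or 4 such dishes stand; an absent one reads None.
- dish2: Oblong terracotta dish, lid fixed, 112 mm long (its x axis), 58 mm wide (its y axis), 50 mm high, straight sides, with a small grip on the lid's middle (26 mm along x, 12 mm wide, 11 mm high). 0.3 to 0.6 kg. Origin: centre of its underside; z up. Grip it across the 58 mm; the lid's grip bears its weight too. Starts on the cork mat, where 3 or 4 such dishes stand; an absent one reads None.
- dish3: Oblong terracotta dish, lid fixed, 112 mm long (its x axis), 58 mm wide (its y axis), 50 mm high, straight sides, with a small grip on the lid's middle (26 mm along x, 12 mm wide, 11 mm high). 0.3 to 0.6 kg. Origin: centre of its underside; z up. Grip it across the 58 mm; the lid's grip bears its weight too. Starts on the cork mat, where 3 or 4 such dishes stand; an absent one reads None.
- dish4: Oblong terracotta dish, lid fixed, 112 mm long (its x axis), 58 mm wide (its y axis), 50 mm high, straight sides, with a small grip on the lid's middle (26 mm along x, 12 mm wide, 11 mm high). 0.3 to 0.6 kg. Origin: centre of its underside; z up. Grip it across the 58 mm; the lid's grip bears its weight too. Starts on the cork mat, where 3 or 4 such dishes stand; an absent one reads None.
- mug: White mug, 82 mm across, 95 mm high, standing beyond the tray. Leave it alone. Origin: centre of its underside.
- storage_jar: Glass storage jar with a steel lid, 74 mm across, 115 mm high. Leave it alone. Origin: centre of its underside.
- pepper_mill: Dark wooden pepper mill, 56 mm across, 155 mm high. Leave it alone. Origin: centre of its underside.
Not all that is in view belongs to the job. Leave any pink look-alike of the dish1 alone.

How it is judged:
On the way, in this order (a step that is already met when the one before it is completed fails the run):
1. the warming tray's rotary switch is turned off (value of joint switch below 0.15 rad), for 0.2 s.
2. the test button is pressed and the breaker's lever drops (value of joint test_button above 0.0015 m and value of joint rcd_lever below 0.15 rad), for 0.02 s.
3. the lever is lifted back up past its latch (value of joint rcd_lever above 0.84 rad), for 0.2 s.
4. the warming tray is switched on again (value of joint switch above 0.9 rad), for 0.2 s.
At the end, for the whole second after the job is handed in: Switch on (over 0.9 rad); lever latched up (over 0.84 rad); every dish present at rest flat on the glass, clear of the frame: underside within 3 mm of the glass, tilt under 0.05 rad, middle within 75 mm (front to back) and 140 mm (sideways) of the glass's middle (value of joint switch above 0.9 rad and value of joint rcd_lever above 0.84 rad and x of dish1 in the frame of glass between -0.075 and 0.075 m and y of dish1 in the frame of glass between -0.14 and 0.14 m and z of dish1 in the frame of glass between -0.003 and 0.003 m and angle between each of dish1, dish2, dish3, dish4's own z axis and vertical below 0.05 rad and linear speed of each of dish1, dish2, dish3, dish4 below 0.02 m/s and x of dish2 in the frame of glass between -0.075 and 0.075 m and y of dish2 in the frame of glass between -0.14 and 0.14 m and z of dish2 in the frame of glass between -0.003 and 0.003 m and x of dish3 in the frame of glass between -0.075 and 0.075 m and y of dish3 in the frame of glass between -0.14 and 0.14 m and z of dish3 in the frame of glass between -0.003 and 0.003 m and x of dish4 in the frame of glass between -0.075 and 0.075 m and y of dish4 in the frame of glass between -0.14 and 0.14 m and z of dish4 in the frame of glass between -0.003 and 0.003 m); the robot touches nothing.
It fails at once if the mug is pushed away or knocked over (distance of mug from where it was at the start of the episode above 0.03 m or angle between mug's own z axis and vertical above 0.5 rad).
It fails at once if the storage jar is pushed away or knocked over (distance of storage_jar from where it was at the start of the episode above 0.03 m or angle between storage_jar's own z axis and vertical above 0.5 rad).
It fails at once if the pepper mill is pushed away or knocked over (distance of pepper_mill from where it was at the start of the episode above 0.03 m or angle between pepper_mill's own z axis and vertical above 0.5 rad).
Of dish1, dish2, dish3, dish4 only 3 to 4 are there at a start; the rules pass over those that are not, and their reading is None.
At some moment in a run one of dish1, dish2, dish3, dish4 may be knocked a few centimetres aside while the robot is not near it.
Once in a run the grip may slacken for a moment while it holds something.
It also fails if it takes over 210 s, if anything falls off the work surface, if the arm or the gripper's body presses on something with over 40 N, if the wrist force passes 120 N, or if a joint passes its speed limit or range.

ROBOT

A 6-joint arm with a two-finger parallel gripper is mounted at the origin on the work surface. World frame = base frame: x ahead of the robot, y to its left, z up, the work surface at z = 0. Lengths are in m, angles in rad, forces in N, time in s.
With the tool pointing down it reaches from about 0.375 to 0.9 m from the base axis. Payload 3.1 kg.
Tool frame: the origin (TCP) lies between the finger pads; the fingertips stand 8 mm ahead of it and the grasp point (between the pads) lies 11 mm behind it; z points along the fingers, y is the line along which they close (so a half turn about z gives the same grasp; the last joint's range is limited). The gripper opens to 87 mm and grips with 3 to 60 N. Pads are 19 mm wide; open, the fingers measure 117 mm over their backs; the gripper's body (75 mm by 190 mm) begins 51 mm behind the grasp point.
Start: joints at [1.048, 0.527, 1.433, -0, 1.181, -0.178], TCP at [0.211, 0.588, 0.231] pointing down, gripper open.
Joint ranges: [-3.08, 3.08], [-0.75, 2.2], [0.22, 2.44], [-1.43, 4.57], [0, 2.65], [-2.85, 2.85]. Speed limits (rad/s): [2.79, 2.79, 3.14, 3.14, 3.14, 3.14].

INTERFACE

Orientations are given as a unit quaternion [x, y, z, w].
In Python, from rig import robot gives the robot as it stands.
- The arm moves only by the tool move_arm, never from a script. Its argument "motion" is text: rows parted by semicolons, each of 5 numbers parted by spaces: the opening, from -1 (shut) to 1 (fully open), then the shift along the tool's x, y, z normalised to -1 to 1, where 1 is 0.2 m, then the turn about the tool's z normalised to -1 to 1, where 1 is pi rad. A call has 1 to 12 rows; each row is the pose to reach, as a shift and turn from the pose commanded when the call began, along the tool's axes at that moment, turning the shorter way round; what a row does not reach only later rows make up. A row lasts 1/12 s, in which the tool goes at most 41.7 mm and 7.16 degrees, less where a joint would pass 70% of its speed; a pose out of reach is approached as far as the arm can. A call with a number of a shift or a turn outside -1 to 1 is refused whole. A call with a gripper value outside its range is refused whole. The fingers move at their own pace and stop on an object; "newtons" is the grip in N (left out, the last holds). Time passes only in rows, so rows that repeat a pose let the fingers close. It gives the time, the measured TCP pose, the force, the opening and the grip force at its end, in the units of the state.
- robot.get_obs(): the state, without advancing time (a new reading comes with each control period).
- robot.camera(name): name is "side" or "top"; returns (picture, depth): 420x560x3 uint8, red, green, blue; 420x560 float32, m along the optical axis (not along the pixel's ray), 0 where there is no reading.
- robot.camera_model(name): a dict with "mtx" (3x3 intrinsics, pixels), "position" and "attitude" of the camera in the world. Camera axes: x right, y down, z forward; pixel columns grow to the right and rows downward; lengths in m; the calibration is good to about 2 mm. A picture is of the moment at which its call begins. camera_model takes no time and is no camera call.
- robot.hand_in(): hands the job in; it is judged then, once.
The state is a dict: "time": time; "q": joint angles; "joint_velocities": joint speeds; "joint_torque": joint torques, N m; "position": TCP position; "tool_rot": TCP orientation; "ft_force": force on the tool from outside, world axes, zero at the start; "moment": the same for the moment, N m; "grip_width": finger opening in m; "grip_force": force on a finger pad.
Only numpy, scipy, OpenCV 4.12 (cv2) and the standard library are available. Lean on these libraries where they do the work, as an engineer would, in place of code of your own. Each camera call takes 0.05 s, during which the arm holds its last target. There are 200 camera calls.

## Working session

There is one attempt and no reset: what is moved stays moved. The work goes in short steps, Python scripts to look and compute and a tool call to move; the robot and the scene stay as the last step left them, time stands still between calls to the robot, and variables do not carry over. Pictures are saved under pics/ and viewed, at most 14 in all, crops included, and the job is handed in when it is done.

Besides the shell and the picture viewer there is one more tool, called as name(argument=value, ...), one argument or row to a line, values as JSON. move_arm: Moves the arm, as the interface text tells. Its arguments: {"type":"object","properties":{"motion":{"type":"string"},"newtons":{"type":"number"}},"required":["motion"]}

```bash
mkdir -p pics; cat > h.py <<'E'
import numpy as np, cv2
from rig import robot
from scipy.spatial.transform import Rotation as R
def snap(name,f=None):
    im,d=robot.camera(name)
    if f: cv2.imwrite(f'pics/{f}.png',cv2.cvtColor(im,cv2.COLOR_RGB2BGR))
    return im,d
def cloud(name,d):
    m=robot.camera_model(name);K=np.array(m['mtx'])
    a=np.array(m['attitude']);Rm=R.from_quat(a).as_matrix() if a.size==4 else a
    v,u=np.mgrid[:d.shape[0],:d.shape[1]]
    p=np.stack([(u-K[0,2])/K[0,0]*d,(v-K[1,2])/K[1,1]*d,d],-1)
    w=p@Rm.T+np.array(m['position']); w[d==0]=np.nan
    return w
E
python3 - <<'E'
from h import *
for n in('top','side'):
    im,d=snap(n,n+'0'); print(robot.camera_model(n)); np.save(n+'0.npy',cloud(n,d))
o=robot.get_obs(); print(o)
E
```

```text
{'mtx': array([[523.95568383,   0.        , 283.41431252],
       [  0.        , 523.95568383, 212.34991524],
       [  0.        ,   0.        ,   1.        ]]), 'position': array([0.38355939, 0.07892767, 1.67250937]), 'attitude': array([ 0.71334164, -0.69809795,  0.04266294, -0.04452896])}
{'mtx': array([[475.40630737,   0.        , 278.24357559],
       [  0.        , 475.40630737, 214.5361542 ],
       [  0.        ,   0.        ,   1.        ]]), 'position': array([-0.17068819, -0.94788556,  0.87564089]), 'attitude': array([ 0.83841422, -0.26435982,  0.14844685, -0.45292274])}
{'time': 0.1, 'q': array([ 1.04851694e+00,  5.28371666e-01,  1.43378141e+00, -3.79899271e-05,
        1.18140119e+00, -1.78481354e-01]), 'joint_velocities': array([ 0.00045613, -0.00361047, -0.00088752,  0.00062883,  0.00117572,
        0.00042653]), 'joint_torque': array([ 1.92675834e-04, -4.40987062e+01, -1.77151662e+01,  6.35313825e-02,
        5.33674587e-02, -2.00967861e-05]), 'position': array([0.21030753, 0.5878635 , 0.22966811]), 'tool_rot': array([ 1.71046483e-01,  9.85262472e-01, -9.27247932e-04, -3.20169466e-04]), 'ft_force': array([ 1.09219469, -0.40317647, -0.20769039]), 'moment': array([-0.03515317,  0.07997543,  0.04418735]), 'grip_force': 0.0, 'grip_width': 0.08740069942332591}
```

View pics/top0.png

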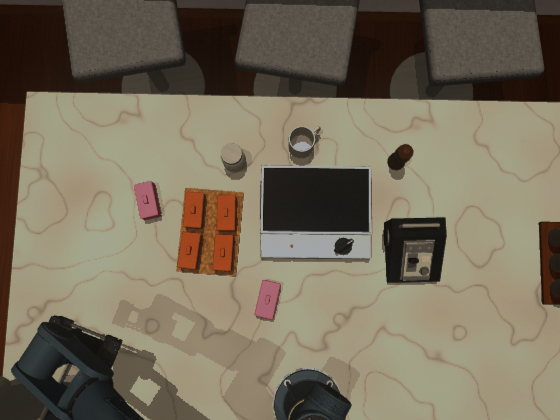

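View pics/side0.png

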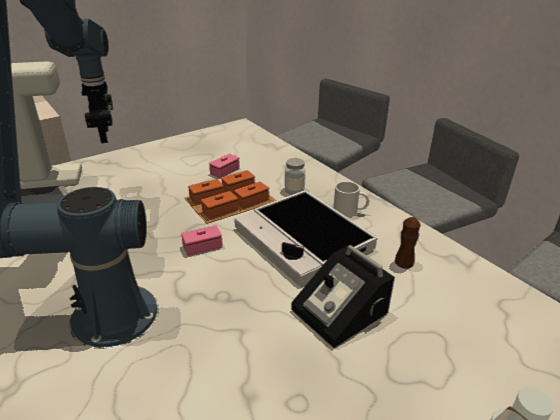

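The top view shows four terracotta dishes on the mat at (194,210), (227,212), (188,251) and (224,251). These four fit the description. The pink ones at (147,200) and (268,299) are the look-alikes and stay put. The tray is at (316,212), its switch at (344,245), and the power box at (415,250).

```bash
cat >> h.py <<'E'
def rect(P):
    (c,s,a)=cv2.minAreaRect((P[:,:2]*1000).astype(np.float32))
    a=np.deg2rad(a)
    if s[0]<s[1]: s=(s[1],s[0]); a+=np.pi/2
    a=(a+np.pi/2)%np.pi-np.pi/2
    return np.array(c)/1000,np.array(s),a   # long axis angle
def dishes(im,W):
    hsv=cv2.cvtColor(im,cv2.COLOR_RGB2HSV)
    m=((hsv[...,0]<14)&(hsv[...,1]>170)&(hsv[...,2]>90)&(W[...,2]>.03)&(W[...,2]<.13)&(abs(W[...,1])<.6)).astype(np.uint8)
    Z=W[...,2]
    n,l,st,_=cv2.connectedComponentsWithStats(m)
    out=[]
    for i in range(1,n):
        if st[i,4]<250: continue
        P=W[l==i]; z=np.median(P[:,2]); P=P[P[:,2]>z-.006]
        c,s,a=rect(P); out.append((*c,z,a,s))
        print('dish',c.round(4),'ztop',z.round(4),'long axis deg',np.rad2deg(a).round(1),s.round(0),'px',st[i,:4])
    return out
E
python3 - <<'E'
from h import *
im=cv2.cvtColor(cv2.imread('pics/top0.png'),cv2.COLOR_BGR2RGB);W=np.load('top0.npy')
dishes(im,W)
hsv=cv2.cvtColor(im,cv2.COLOR_RGB2HSV)
# tray glass/tray
v,u=np.mgrid[:420,:560]
Z=W[...,2]
def reg(n,u0,u1,v0,v1,c):
    m=(u>=u0)&(u<u1)&(v>=v0)&(v<v1)&c
    P=W[m]; P=P[~np.isnan(P[:,0])]; print(n,len(P),rect(P)[0].round(4),rect(P)[1].round(0),np.rad2deg(rect(P)[2]).round(2),'z',np.median(P[:,2]).round(4)); return P
reg('tray',250,380,155,270,(Z>.035)&(Z<.058))
reg('glass',255,380,155,240,(Z>.03)&(Z<.06)&(hsv[...,2]<60))
reg('switch',328,360,230,262,(Z>.068)&(Z<.085))
reg('disc',328,360,230,262,(Z>.03)&(Z<.1)&(hsv[...,2]<70))
reg('box',375,455,205,295,(Z>.02)&(Z<.2))
reg('barz',375,455,205,295,(Z>.135)&(Z<.2))
reg('mug',285,325,118,162,(Z>.07)&(Z<.12))
reg('jar',215,250,138,176,(Z>.1)&(Z<.13))
reg('mill',385,415,140,175,(Z>.13)&(Z<.18))
c=cv2.resize(cv2.imread('pics/top0.png')[170:290,325:460],None,fx=4,fy=4,interpolation=cv2.INTER_CUBIC)
cv2.imwrite('pics/c1.png',c)
c=cv2.resize(cv2.imread('pics/side0.png')[235:345,250:400],None,fx=5,fy=5,interpolation=cv2.INTER_CUBIC)
cv2.imwrite('pics/c2.png',c)
E
```

```text
dish [0.5881 0.3676] ztop 0.054 long axis deg -1.9 [111.  58.] px [183 192  21  36]
dish [0.5807 0.2647] ztop 0.0542 long axis deg 1.6 [110.  57.] px [217 195  19  36]
dish [0.4612 0.3756] ztop 0.0544 long axis deg -6.0 [111.  58.] px [177 232  24  37]
dish [0.4569 0.271 ] ztop 0.0544 long axis deg -1.5 [111.  57.] px [213 234  20  37]
tray 10014 [ 0.6089 -0.0148] [351. 327.] -89.67 z 0.0456
glass 6571 [ 0.6413 -0.016 ] [348. 255.] 83.73 z 0.0453
switch 96 [ 0.484  -0.1011] [63. 14.] -55.24 z 0.0759
disc 298 [ 0.4908 -0.104 ] [98. 87.] -88.9 z 0.0496
box 3709 [ 0.4737 -0.3151] [190. 173.] 2.82 z 0.1046
barz 168 [ 0.5295 -0.306 ] [159. 101.] -33.79 z 0.1513
mug 227 [0.8171 0.0319] [97. 80.] -17.17 z 0.0902
jar 365 [0.7537 0.2482] [63. 62.] 60.81 z 0.1147
mill 203 [ 0.765  -0.2746] [48. 45.] -41.85 z 0.1476
```

View pics/c1.png

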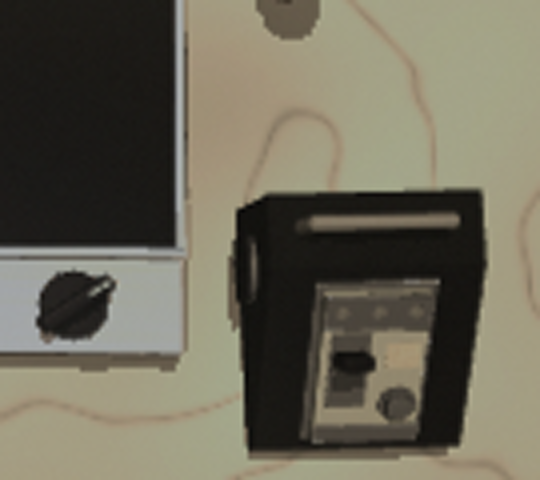

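View pics/c2.png

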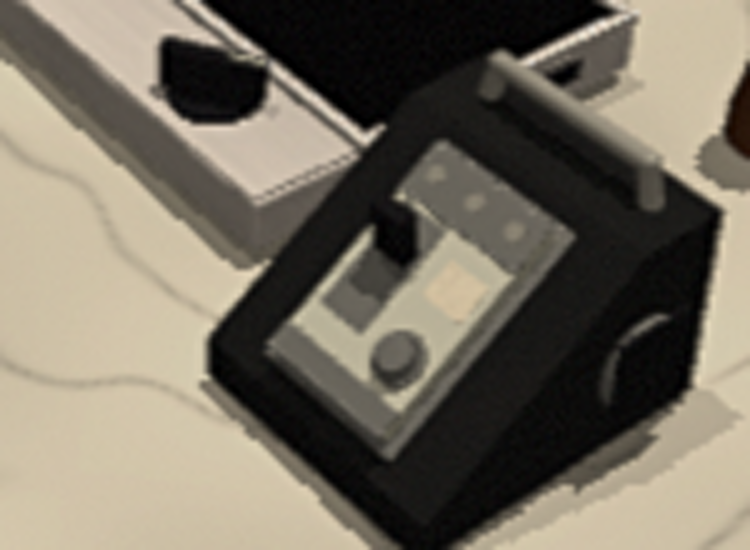

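The crops show the bar switch turned on (clockwise, c1 (75,305)), the button at c1 (397,404) or side (330,307), and the lever up at c1 (353,360). Next I'll refine the poses.

```bash
python3 - <<'E'
from h import *
W=np.load('top0.npy');S=np.load('side0.npy')
it=cv2.imread('pics/top0.png').max(2);is_=cv2.imread('pics/side0.png').max(2)
P=W[200:295,378:455].reshape(-1,3);P=P[~np.isnan(P[:,0])]
Q=S[235:345,280:400].reshape(-1,3);Q=Q[~np.isnan(Q[:,0])]
for n,A in(('top',P),('side',Q)):
    B=A[(A[:,2]>.121)&(A[:,2]<.130)&(A[:,1]<-.2)];print(n,'topface',len(B),rect(B))
    B=A[(A[:,2]>.04)&(A[:,2]<.115)&(A[:,1]<-.24)&(A[:,0]>.37)&(A[:,0]<.5)]
    best=None;rng=np.random.default_rng(0)
    for k in range(500):
        t=B[rng.choice(len(B),3,False)];nn=np.cross(t[1]-t[0],t[2]-t[0]);nn/=np.linalg.norm(nn)+1e-12
        nn*=np.sign(nn[2])
        if abs(nn[2]-.819)>.05: continue
        i=abs((B-t[0])@nn)<.002
        if best is None or i.sum()>best.sum():best=i
    C=B[best];c=C.mean(0);nn=np.linalg.svd(C-c)[2][2];nn*=np.sign(nn[2])
    print(n,'slope',best.sum(),c.round(4),nn.round(4),'tilt',np.rad2deg(np.arccos(nn[2])),'yaw',np.rad2deg(np.arctan2(-nn[1],-nn[0])),'x where z=.0775',c[0]-(0.0775-c[2])*nn[2]/nn[0])
    e=(A-c)@nn; F=A[(e>.010)&(e<.018)&(A[:,1]<-.24)&(A[:,2]<.13)];print('n+14 pts',len(F),F.mean(0).round(4) if len(F) else '')
print('button top',W[270:273,423:426].reshape(-1,3).mean(0).round(4),'side',S[306:309,328:331].reshape(-1,3).mean(0).round(4))
print('lever top',W[258:262,411:415].reshape(-1,3).round(3))
# box side edges in top view by height slice on slope
for z in(.06,.09,.124):
    B=P[(abs(P[:,2]-z)<.004)];print(z,B[:,1].min().round(4),B[:,1].max().round(4),B[:,0].min().round(3),B[:,0].max().round(3))
# bar
for n,A in(('top',P),('side',Q)):
    B=A[(A[:,2]>.147)&(A[:,2]<.17)&(A[:,0]>.5)];print(n,'bar',len(B),rect(B))
# switch and tray
for n,A in(('top',W[228:264,326:362]),('side',S[235:275,270:310])):
    A=A.reshape(-1,3);B=A[(A[:,2]>.070)&(A[:,2]<.083)];print(n,'sw',len(B),rect(B))
T=W[160:265,255:377].reshape(-1,3);B=T[(T[:,2]>.04)&(T[:,2]<.053)]
for n,i,q in(('x',0,1),('y',1,0)):
    # edges as function of the other coordinate
    for lo in np.linspace(np.percentile(B[:,q],8),np.percentile(B[:,q],92),4):
        s=B[abs(B[:,q]-lo)<.01];print(n,'at',lo.round(3),s[:,i].min().round(4),s[:,i].max().round(4))
E
```

```text
top topface 939 (array([ 0.50295584, -0.31836984]), array([162.30506897, 131.67736816]), np.float64(-1.5270083367073806))
top slope 426 [ 0.4347 -0.2939  0.0808] [-0.5583  0.1563  0.8148] tilt 35.432601262635224 yaw -15.635461132384277 x where z=.0775 0.42986578598418174
n+14 pts 67 [ 0.4465 -0.294   0.1033]
side topface 1132 (array([ 0.50445462, -0.31758609]), array([163.34638977, 136.25393677]), np.float64(-1.5380556594606523))
side slope 876 [ 0.4463 -0.3359  0.0762] [-0.5762 -0.0307  0.8167] tilt 35.24133244567181 yaw 3.0455431302692757 x where z=.0775 0.4482044567583249
n+14 pts 1403 [ 0.4323 -0.3236  0.0844]
button top [ 0.4117 -0.3422  0.0829] side [ 0.4097 -0.3491  0.0789]
lever top [[ 0.449 -0.296  0.114]
 [ 0.448 -0.298  0.119]
 [ 0.449 -0.301  0.116]
 [ 0.449 -0.306  0.11 ]
 [ 0.445 -0.292  0.131]
 [ 0.445 -0.296  0.124]
 [ 0.445 -0.299  0.126]
 [ 0.445 -0.301  0.131]
 [ 0.442 -0.293  0.128]
 [ 0.442 -0.294  0.135]
 [ 0.442 -0.3    0.123]
 [ 0.443 -0.303  0.123]
 [ 0.439 -0.293  0.126]
 [ 0.439 -0.295  0.128]
 [ 0.439 -0.299  0.126]
 [ 0.439 -0.302  0.127]]
0.06 -0.4035 -0.2289 0.384 0.563
0.09 -0.3987 -0.2273 0.409 0.563
0.124 -0.3987 -0.2345 0.436 0.572
top bar 143 (array([ 0.5436601 , -0.31603647]), array([108.98627472,  12.37905693]), np.float64(-1.54907749284946))
side bar 165 (array([ 0.54441754, -0.31759708]), array([109.46914673,  14.21058083]), np.float64(-1.4947804547992471))
top sw 91 (array([ 0.4840072, -0.1010652]), array([63.3661232 , 13.51104355]), np.float64(-0.9641335567970262))
side sw 97 (array([ 0.4865994 , -0.10311716]), array([61.85248184, 17.05981636]), np.float64(-1.0162987239916577))
x at -0.16 0.4481 0.7352
x at -0.064 0.446 0.7353
x at 0.033 0.447 0.7346
x at 0.129 0.4449 0.7323
y at 0.468 -0.1864 0.1558
y at 0.549 -0.1882 0.1544
y at 0.631 -0.1893 0.1567
y at 0.712 -0.185 0.1559
```

```bash
cat >> h.py <<'E'
import math
def plan(start,wps):
    """start,wps: (x,y,z,yaw of tool y in deg). prints shifts/turn from start per waypoint and rows needed"""
    x,y,z,a=start; a=math.radians(a)
    ey=np.array([math.cos(a),math.sin(a),0]);ez=np.array([0,0,-1.]);ex=np.cross(ey,ez)
    px=np.array([x,y,z]);pa=start[3]
    for w in wps:
        d=np.array(w[:3])-[x,y,z]; t=-(w[3]-start[3])
        t=(t+180)%360-180
        r=max(np.linalg.norm(np.array(w[:3])-px)/.0417,abs(w[3]-pa)/7.16)
        print('%.4f %.4f %.4f %.4f'%(d@ex/.2,d@ey/.2,d@ez/.2,t/180),' rows %.1f'%r)
        px=np.array(w[:3]);pa=w[3]
def pose():
    o=robot.get_obs();M=R.from_quat(o['tool_rot']).as_matrix()
    p=(*np.array(o['position']).round(4),round(math.degrees(math.atan2(M[1,1],M[0,1])),2))
    print('t %.2f'%o['time'],'pose',p,'tilt',M[:,2].round(4),'w %.4f gf %.1f'%(o['grip_width'],o['grip_force']),'F',o['ft_force'].round(1),'q6 %.2f'%o['q'][5])
    return p
E
python3 -c "
from h import *
s=pose()
n=(.211,.588,.231,s[3])
plan(n,[(.29,.39,.23,58)]);plan((.29,.39,.23,58),[(.37,.19,.23,48)]);plan((.37,.19,.23,48),[(.44,0.01,.2,38)]);plan((.44,.01,.2,38),[(.4855,-.102,.15,32),(.4855,-.102,.066,32)])"
```

```text
t 0.10 pose (np.float64(0.2103), np.float64(0.5879), np.float64(0.2297), 70.3) tilt [-9.0e-04 -1.7e-03 -1.0e+00] w 0.0874 gf 0.0 F [ 1.1 -0.4 -0.2] q6 -0.18
-0.7056 -0.7989 0.0050 0.0683  rows 5.1
-0.8691 -0.6361 0.0000 0.0556  rows 5.2
-0.8623 -0.4346 0.1500 0.0556  rows 4.7
-0.5813 -0.1655 0.2500 0.0333  rows 3.1
-0.5813 -0.1655 0.6700 0.0333  rows 2.0
```

move_arm(
  motion="1 -0.7056 -0.7989 0.005 0.0683;1 -0.7056 -0.7989 0.005 0.0683;1 -0.7056 -0.7989 0.005 0.0683;1 -0.7056 -0.7989 0.005 0.0683;1 -0.7056 -0.7989 0.005 0.0683;1 -0.7056 -0.7989 0.005 0.0683;1 -0.7056 -0.7989 0.005 0.0683",
)

```text
time: 0.68
position: [0.2901, 0.3884, 0.2294]
tool_rot: [0.278, 0.961, -0.001, -0.0]
ft_force: [0.1, -0.2, -0.6]
grip_width: 0.0871
grip_force: 0.0
```

move_arm(
  motion="1 -0.8691 -0.6361 0 0.0556;1 -0.8691 -0.6361 0 0.0556;1 -0.8691 -0.6361 0 0.0556;1 -0.8691 -0.6361 0 0.0556;1 -0.8691 -0.6361 0 0.0556;1 -0.8691 -0.6361 0 0.0556;1 -0.8691 -0.6361 0 0.0556",
)

```text
time: 1.27
position: [0.3714, 0.1897, 0.2297]
tool_rot: [0.36, 0.933, 0.0, 0.0]
ft_force: [0.7, -0.1, 0.6]
grip_width: 0.087
grip_force: 0.0
```

move_arm(
  motion="1 -0.8623 -0.4346 0.15 0.0556;1 -0.8623 -0.4346 0.15 0.0556;1 -0.8623 -0.4346 0.15 0.0556;1 -0.8623 -0.4346 0.15 0.0556;1 -0.8623 -0.4346 0.15 0.0556;1 -0.8623 -0.4346 0.15 0.0556;1 -0.8623 -0.4346 0.15 0.0556",
)

```text
time: 1.85
position: [0.4406, 0.0114, 0.1991]
tool_rot: [0.439, 0.899, 0.0, -0.0]
ft_force: [-0.2, -0.8, 0.4]
grip_width: 0.0872
grip_force: 0.0
```

move_arm(
  motion="1 -0.5813 -0.1655 0.25 0.0333;1 -0.5813 -0.1655 0.25 0.0333;1 -0.5813 -0.1655 0.25 0.0333;1 -0.5813 -0.1655 0.25 0.0333;1 -0.5813 -0.1655 0.25 0.0333;1 -0.5813 -0.1655 0.25 0.0333",
)

```text
time: 2.35
position: [0.4845, -0.0989, 0.1493]
tool_rot: [0.484, 0.875, 0.0, -0.001]
ft_force: [-0.1, 1.2, -0.1]
grip_width: 0.087
grip_force: 0.0
```

```bash
python3 -c "
from h import *
pose()
im,d=snap('top','t1');W=cloud('top',d);S=cloud('side',snap('side')[1])
dishes(im,W)
plan((.4855,-.102,.15,32),[(.4855,-.102,.066,32),(.4855,-.102,.066,62),(.4855,-.102,.066,92)])"
```

```text
t 2.35 pose (np.float64(0.4845), np.float64(-0.0989), np.float64(0.1493), 32.09) tilt [-0.0021  0.0019 -1.    ] w 0.0870 gf 0.0 F [-0.1  1.2 -0.1] q6 -0.99
dish [0.5875 0.3676] ztop 0.0542 long axis deg -1.9 [111.  58.] px [183 192  21  36]
dish [0.5803 0.2645] ztop 0.0542 long axis deg 1.7 [111.  57.] px [217 195  19  36]
dish [0.4611 0.376 ] ztop 0.0543 long axis deg -6.2 [111.  58.] px [177 232  24  38]
dish [0.4568 0.2706] ztop 0.0544 long axis deg -1.8 [111.  57.] px [213 234  20  37]
0.0000 0.0000 0.4200 0.0000  rows 2.0
0.0000 0.0000 0.4200 -0.1667  rows 4.2
0.0000 0.0000 0.4200 -0.3333  rows 4.2
```

move_arm(
  motion="1 0 0 0.42 0;1 0 0 0.42 0;1 0 0 0.42 0;1 0 0 0.42 0;-1 0 0 0.42 0;-1 0 0 0.42 0;-1 0 0 0.42 0;-1 0 0 0.42 0;-1 0 0 0.42 0;-1 0 0 0.42 0;-1 0 0 0.42 0;-1 0 0 0.42 0",
  newtons=25,
)

```text
time: 3.45
position: [0.4852, -0.1016, 0.0658]
tool_rot: [0.485, 0.875, 0.0, 0.0]
ft_force: [-1.2, 0.2, 1.3]
grip_width: 0.0416
grip_force: 0.0
```

move_arm(
  motion="-1 0 0 0 0;-1 0 0 0 0;-1 0 0 0 0;-1 0 0 0 0;-1 0 0 0 0;-1 0 0 0 0;-1 0 0 0 0;-1 0 0 0 0",
)

```text
time: 4.12
position: [0.486, -0.1014, 0.0655]
tool_rot: [0.485, 0.874, 0.0, 0.001]
ft_force: [4.5, 3.5, -2.8]
grip_width: 0.0142
grip_force: 25.0
```

move_arm(
  motion="-1 0 0 0 -0.1667;-1 0 0 0 -0.1667;-1 0 0 0 -0.1667;-1 0 0 0 -0.1667;-1 0 0 0 -0.3333;-1 0 0 0 -0.3333;-1 0 0 0 -0.3333;-1 0 0 0 -0.3333;-1 0 0 0 -0.3333;-1 0 0 0 -0.3333;-1 0 0 0 -0.3333;-1 0 0 0 -0.3333",
)

```text
time: 5.12
position: [0.4868, -0.1, 0.0655]
tool_rot: [-0.015, 1.0, 0.001, 0.002]
ft_force: [7.0, 9.5, -2.9]
grip_width: 0.0139
grip_force: 25.1
```

move_arm(
  motion="0 0 0 0 0;0 0 0 0 0;0 0 0 0 0;0 0 0 0 0;0 0 0 0 0;0 0 0 -0.67 0;0 0 0 -0.67 0;0 0 0 -0.67 0;0 0 0 -0.67 0;0 0 0 -0.67 0",
)

```text
time: 5.95
position: [0.4871, -0.1027, 0.2029]
tool_rot: [-0.017, 1.0, -0.002, 0.004]
ft_force: [0.1, 0.2, -1.1]
grip_width: 0.0433
grip_force: 0.0
```

```bash
python3 -c "
from h import *
pose()
S=cloud('side',snap('side','s1')[1])[230:280,265:315].reshape(-1,3)
B=S[(S[:,2]>.070)&(S[:,2]<.083)];print(len(B),rect(B))
c=(.4855,-.102,.2,92)
b=np.array([.4105,-.3455,.080])   # button
# +x finger edge at button centre; tip 8mm below TCP
u=np.array([.4105-.008,-.3455,.088+.025,92.5]); 
plan(c,[(.45,-.27,.2,92.5)])
plan((.45,-.27,.2,92.5),[tuple(u+[0,0,.05,0]),tuple(u)])
"

```

```text
t 5.95 pose (np.float64(0.4871), np.float64(-0.1027), np.float64(0.2029), 91.99) tilt [ 0.0073 -0.0037 -1.    ] w 0.0433 gf 0.0 F [ 0.1  0.2 -1.1] q6 -2.04
113 (array([ 0.45792172, -0.16114583]), array([168.47315979,  59.52209091]), np.float64(1.120333547368463))
0.2067 -0.8333 0.0000 -0.0028  rows 4.1
0.2537 -0.3668 0.1850 0.0000  rows 2.3
0.2537 -0.3668 0.4350 0.0000  rows 1.2
```

move_arm(
  motion="-1 0.2067 -0.8333 0 -0.0028;-1 0.2067 -0.8333 0 -0.0028;-1 0.2067 -0.8333 0 -0.0028;-1 0.2067 -0.8333 0 -0.0028;-1 0.2067 -0.8333 0 -0.0028;-1 0.2067 -0.8333 0 -0.0028;-1 0.2067 -0.8333 0 -0.0028",
)

```text
time: 6.58
position: [0.4482, -0.2685, 0.1975]
tool_rot: [-0.021, 1.0, 0.002, -0.002]
ft_force: [0.1, 0.5, -0.5]
grip_width: 0.0052
grip_force: 0.0
```

move_arm(
  motion="-1 0.2537 -0.3668 0.185 0;-1 0.2537 -0.3668 0.185 0;-1 0.2537 -0.3668 0.185 0;-1 0.2537 -0.3668 0.185 0;-1 0.2537 -0.3668 0.435 0;-1 0.2537 -0.3668 0.435 0;-1 0.2537 -0.3668 0.435 0",
)

```text
time: 7.17
position: [0.4009, -0.3409, 0.1101]
tool_rot: [-0.023, 1.0, 0.004, -0.003]
ft_force: [-0.8, 1.1, 0.8]
grip_width: 0.0004
grip_force: 0.0
```

```bash
python3 -c "
from h import *
pose()
im,d=snap('top','t2');W=cloud('top',d)
S=W[228:264,326:362].reshape(-1,3)
B=S[(S[:,2]>.070)&(S[:,2]<.083)];print('switch',len(B),rect(B))
snap('side','s2')
a=cv2.imread('pics/t2.png')[190:290,320:450];b=cv2.imread('pics/s2.png')[235:335,265:395]
cv2.imwrite('pics/v2.png',np.hstack([cv2.resize(a,None,fx=3,fy=3),cv2.resize(b,None,fx=3,fy=3)]))
"

```

```text
t 7.17 pose (np.float64(0.4009), np.float64(-0.3409), np.float64(0.1101), 92.59) tilt [-0.0052  0.0076 -1.    ] w 0.0004 gf 0.0 F [-0.8  1.1  0.8] q6 -2.53
switch 95 (array([ 0.48369424, -0.10153053]), array([64.01197052, 13.38189983]), np.float64(0.0016317942214458814))
```

View pics/v2.png

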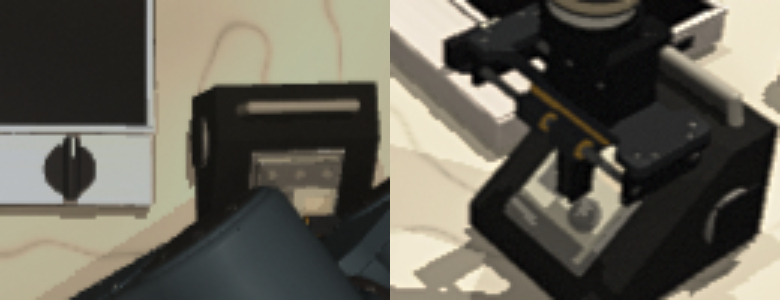

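```bash
python3 -c "
from h import *
c=(.4025,-.3455,.113,92.5)
plan(c,[(.4025,-.3455,.090,92.5),(.4025+.0029,-.3455,.088-.0041,92.5),(.4025+.0037,-.3455,.088-.0053,92.5)])
"

```

```text
0.0000 0.0000 0.1150 0.0000  rows 0.6
-0.0145 -0.0006 0.1455 0.0000  rows 0.2
-0.0185 -0.0008 0.1515 0.0000  rows 0.0
```

move_arm(
  motion="-1 0 0 0.06 0;-1 0 0 0.06 0;-1 0 0 0.06 0;-1 0 0 0.06 0",
)

```text
time: 7.6
position: [0.4028, -0.3452, 0.1019]
tool_rot: [-0.022, 1.0, -0.001, 0.001]
ft_force: [0.7, -1.0, -0.3]
grip_width: 0.0005
grip_force: 0.0
```

move_arm(
  motion="-1 0 0 0.055 0;-1 0 0 0.055 0;-1 -0.007 0 0.075 0;-1 -0.0145 0 0.086 0;-1 -0.0145 0 0.086 0;-1 -0.0145 0 0.086 0;-1 -0.0145 0 0.086 0",
)

```text
time: 8.18
position: [0.4055, -0.3455, 0.0841]
tool_rot: [-0.022, 1.0, -0.001, 0.0]
ft_force: [-0.0, -0.1, 4.7]
grip_width: 0.0007
grip_force: 2.2
```

```bash
python3 -c "
from h import *
pose()
snap('side','s3')
b=cv2.imread('pics/s3.png')[235:335,265:395]
cv2.imwrite('pics/v3.png',cv2.resize(b,None,fx=5,fy=5))
"

```

```text
t 8.18 pose (np.float64(0.4055), np.float64(-0.3455), np.float64(0.0841), 92.5) tilt [ 0.001  -0.0013 -1.    ] w 0.0007 gf 2.2 F [-0.  -0.1  4.7] q6 -2.53
```

View pics/v3.png

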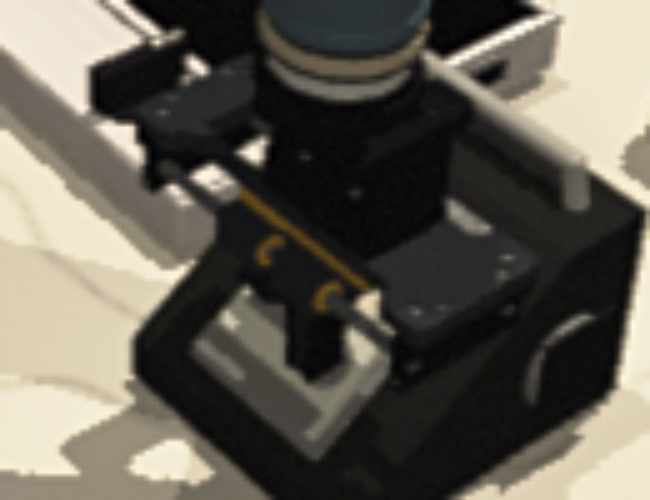

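move_arm(
  motion="-1 -0.002 0 0.004 0;-1 -0.002 0 0.004 0;-1 -0.002 0 0.004 0;-1 -0.002 0 0.004 0;-1 -0.002 0 0.004 0;-1 -0.002 0 0.004 0",
)

```text
time: 8.73
position: [0.4059, -0.3455, 0.0834]
tool_rot: [-0.022, 1.0, -0.001, 0.001]
ft_force: [-0.8, -1.1, 5.7]
grip_width: 0.0006
grip_force: 2.4
```

move_arm(
  motion="-1 0 0 -0.55 0;-1 0 0 -0.55 0;-1 0 0 -0.55 0;-1 0 0 -0.55 0;-0.1 0.5 0 -0.55 0;-0.1 0.5 0 -0.55 0;-0.1 0.5 0 -0.55 0;-0.1 0.5 0 -0.55 0",
)

```text
time: 9.4
position: [0.3021, -0.3474, 0.1918]
tool_rot: [-0.02, 1.0, 0.002, -0.001]
ft_force: [-0.2, -0.4, -0.3]
grip_width: 0.0193
grip_force: 0.0
```

```bash
python3 -c "
from h import *
pose()
im,d=snap('side','s4');S=cloud('side',d)
b=cv2.imread('pics/s4.png')[235:345,265:395]
cv2.imwrite('pics/v4.png',cv2.resize(b,None,fx=5,fy=5))
org=np.array([.447,-.3215,.0775]);M=(R.from_euler('z',2.5,degrees=True)*R.from_euler('y',-35,degrees=True)).as_matrix()
L=(S.reshape(-1,3)-org)@M
k=(L[:,2]>.026)&(L[:,2]<.06)&(abs(L[:,0])<.06)&(L[:,1]>-.02)&(L[:,1]<.05)
print(k.sum(),L[k].min(0).round(4),L[k].max(0).round(4),np.median(L[k],0).round(4))
k=(L[:,2]>.017)&(L[:,2]<.035)&(abs(L[:,0]+.03)<.02)&(abs(L[:,1]+.022)<.02)
print('btn',k.sum(),L[k].min(0).round(4),L[k].max(0).round(4),np.median(L[k],0).round(4))
"

```

```text
t 9.40 pose (np.float64(0.3021), np.float64(-0.3474), np.float64(0.1918), 92.31) tilt [-0.0028  0.0041 -1.    ] w 0.0193 gf 0.0 F [-0.2 -0.4 -0.3] q6 -2.71
43 [-0.026  -0.0187  0.0261] [-0.0069  0.0186  0.0476] [-0.0177  0.0079  0.0371]
btn 84 [-0.05   -0.0356  0.0171] [-0.0148 -0.0044  0.0262] [-0.0296 -0.0228  0.0213]
```

View pics/v4.png

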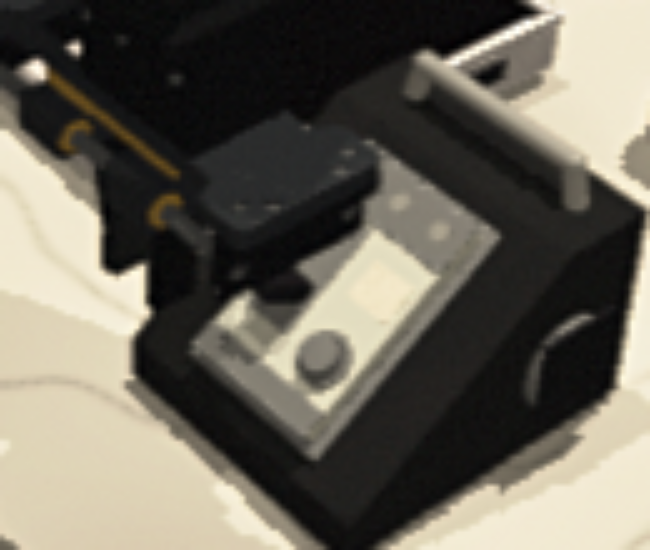

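```bash
python3 -c "
from h import *
org=np.array([.447,-.3215,.0775]);M=(R.from_euler('z',2.5,degrees=True)*R.from_euler('y',-35,degrees=True)).as_matrix()
def tip(a,r=.048):
    l=a-.45; return tuple(org+M@np.array([r*math.sin(l),.018,-.006+r*math.cos(l)]))+(92.5,)
c=(.3060,-.3455,.1927,92.5);p=tip(0);print(p,tip(.99))
plan(c,[(p[0],p[1],c[2],92.5),(p[0],p[1],p[2]+.04,92.5),p])
plan(p,[tip(a) for a in (.2,.4,.6,.8,.9,.99)])
pose()
"

```

```text
(np.float64(0.40779955629234693), np.float64(-0.30519438000176846), np.float64(0.09601470871067784), 92.5) (np.float64(0.4462575838012672), np.float64(-0.3035152662583275), np.float64(0.12046461299678425), 92.5)
-0.5173 0.1791 0.0000 0.0000  rows 2.6
-0.5173 0.1791 0.2834 0.0000  rows 1.4
-0.5173 0.1791 0.4834 0.0000  rows 1.0
-0.0274 0.0000 -0.0393 0.0000  rows 0.2
-0.0622 0.0000 -0.0723 0.0000  rows 0.2
-0.1027 0.0000 -0.0978 0.0000  rows 0.2
-0.1476 0.0000 -0.1147 0.0000  rows 0.2
-0.1710 0.0000 -0.1198 0.0000  rows 0.1
-0.1925 0.0000 -0.1222 0.0000  rows 0.1
t 9.45 pose (np.float64(0.3041), np.float64(-0.3485), np.float64(0.1921), 92.32) tilt [-7.e-04  2.e-03 -1.e+00] w 0.0234 gf 0.0 F [ 0.8  0.1 -0.1] q6 -2.71
```

move_arm(
  motion="-0.1 -0.5173 0.2011 0 0;-0.1 -0.5173 0.2011 0 0;-0.1 -0.5173 0.2011 0 0;-0.1 -0.5173 0.2011 0 0;-0.1 -0.5173 0.2011 0.2834 0;-0.1 -0.5173 0.2011 0.2834 0;-0.1 -0.5173 0.2011 0.2834 0;-0.1 -0.5173 0.2011 0.4834 0;-0.1 -0.5173 0.2011 0.4834 0;-0.1 -0.5173 0.2011 0.4834 0",
)

```text
time: 10.28
position: [0.4063, -0.3036, 0.0947]
tool_rot: [-0.022, 1.0, 0.002, -0.002]
ft_force: [0.6, -0.4, -0.1]
grip_width: 0.0392
grip_force: 0.0
```

move_arm(
  motion="-1 0 0 0 0;-1 0 0 0 0;-1 0 0 0 0;-1 0 0 0 0;-1 0 0 0 0;-1 0 0 0 0",
  newtons=20,
)

```text
time: 10.78
position: [0.4077, -0.3034, 0.0981]
tool_rot: [-0.021, 1.0, 0.0, 0.001]
ft_force: [1.8, 5.1, 4.5]
grip_width: 0.0236
grip_force: 20.0
```

Gripped at 23.6 mm, which matches the lever's width. Now following the arc.

move_arm(
  motion="-1 -0.0274 0 -0.0393 0;-1 -0.0622 0 -0.0723 0;-1 -0.1027 0 -0.0978 0;-1 -0.1476 0 -0.1147 0;-1 -0.171 0 -0.1198 0;-1 -0.1925 0 -0.1222 0;-1 -0.2 0 -0.1222 0;-1 -0.2 0 -0.1222 0;-1 -0.2 0 -0.1222 0",
)

```text
time: 11.53
position: [0.4458, -0.3016, 0.1221]
tool_rot: [-0.022, 1.0, 0.001, -0.002]
ft_force: [-5.6, 3.1, 6.4]
grip_width: 0.024
grip_force: 20.0
```

```bash
python3 -c "
from h import *
pose()
im,d=snap('side','s5')
b=cv2.imread('pics/s5.png')[235:345,265:395]
cv2.imwrite('pics/v5.png',cv2.resize(b,None,fx=5,fy=5))
"

```

```text
t 11.53 pose (np.float64(0.4458), np.float64(-0.3016), np.float64(0.1221), 92.56) tilt [-0.0031  0.0016 -1.    ] w 0.0240 gf 20.0 F [-5.6  3.1  6.4] q6 -2.42
```

move_arm(
  motion="-1 -0.012 0 0 0;-1 -0.018 0 0 0;-1 -0.018 0 0 0;-1 -0.018 0 0 0",
)

```text
time: 11.92
position: [0.4501, -0.3014, 0.1222]
tool_rot: [-0.022, 1.0, 0.001, -0.001]
ft_force: [-2.7, 3.2, 6.6]
grip_width: 0.0233
grip_force: 20.0
```

move_arm(
  motion="-0.1 0 0 0 0;-0.1 0 0 0 0;-0.1 0 0 0 0;-0.1 0 0 0 0;-0.1 0 0 0 0;-0.1 0 0 -0.4 0;-0.1 0 0 -0.4 0;-0.1 0 0 -0.4 0;-0.1 0 0 -0.4 0;0 -0.35 0.8 -0.4 0;0 -0.35 0.8 -0.4 0;0 -0.35 0.8 -0.4 0",
)

```text
time: 12.92
position: [0.4952, -0.1851, 0.1991]
tool_rot: [-0.02, 1.0, 0.001, -0.001]
ft_force: [-0.1, 0.1, -0.0]
grip_width: 0.043
grip_force: 0.0
```

move_arm(
  motion="0 0 0.4 0 0;0 0 0.4 0 0;0 0 0.4 0 0;0 0 0.4 0 0",
)

```text
time: 13.25
position: [0.4911, -0.1037, 0.1992]
tool_rot: [-0.024, 1.0, 0.001, -0.001]
ft_force: [0.6, 0.4, -1.0]
grip_width: 0.0435
grip_force: 0.0
```

```bash
python3 -c "
from h import *
pose()
im,d=snap('side','s6');S=cloud('side',d)
im,d=snap('top','t6');W=cloud('top',d);dishes(im,W)
b=cv2.imread('pics/s6.png')[235:345,265:395];a=cv2.imread('pics/t6.png')[190:300,330:460]
cv2.imwrite('pics/v6.png',np.hstack([cv2.resize(a,None,fx=3,fy=3),cv2.resize(b,None,fx=3,fy=3)]))
"

```

```text
t 13.25 pose (np.float64(0.4911), np.float64(-0.1037), np.float64(0.1992), 92.73) tilt [-0.0028  0.0011 -1.    ] w 0.0435 gf 0.0 F [ 0.6  0.4 -1. ] q6 -2.05
dish [0.5874 0.3673] ztop 0.0544 long axis deg -2.4 [111.  58.] px [183 192  21  36]
dish [0.5802 0.2651] ztop 0.0539 long axis deg 1.2 [111.  57.] px [217 195  19  36]
dish [0.461  0.3758] ztop 0.0544 long axis deg -6.3 [111.  58.] px [177 232  24  37]
dish [0.4566 0.2708] ztop 0.0541 long axis deg -2.2 [111.  57.] px [213 234  20  37]
```

View pics/v6.png

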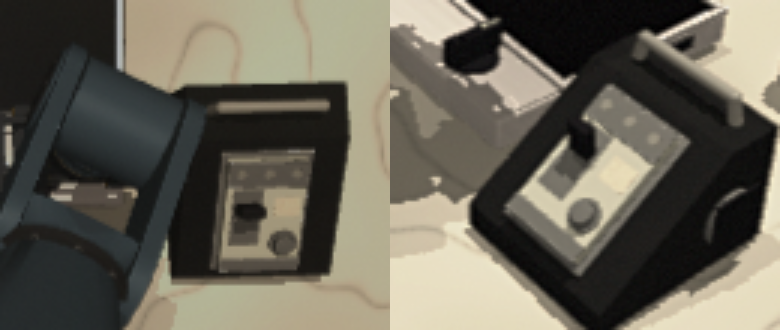

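The lever is latched up in both views (side crop (580,140)), and the switch is straight, so off. Now the dishes, gripped by their lid knobs.

```bash
cat >> h.py <<'E'
def job(start,pick,slot,mid=None):
    x,y,a=pick; g=90+a
    if mid: plan(start,[mid]); start=mid
    print('approach'); plan(start,[(x,y,.12,g),(x,y,.0645,g)])
    print('lift+carry'); pts=[np.array([x,y,.0645,g]),np.array([x,y,.14,g])]
    e=np.array([*slot,.14,90.6]); n=max(1,math.ceil(np.linalg.norm((e-pts[1])[:2])/.19))
    for k in range(1,n+1): pts.append(pts[1]+(e-pts[1])*k/n)
    for p,q in zip(pts,pts[1:]): plan(p,[q])
    print('down'); plan(e,[(*slot,.112,90.6),(*slot,.1062,90.6)])
E
python3 -c "
from h import *
p=pose()
job((.491,-.1045,.199,92.7),(.4567,.2708,-2),(.628,-.1326),(.475,.085,.199,90))"
```

```text
t 13.35 pose (np.float64(0.4924), np.float64(-0.1066), np.float64(0.1997), 92.52) tilt [-4.e-04 -3.e-04 -1.e+00] w 0.0436 gf 0.0 F [-0.3  0.   0.2] q6 -2.05
0.0353 0.9502 0.0000 0.0150  rows 4.6
approach
0.0915 0.9290 0.3950 0.0111  rows 4.9
0.0915 0.9290 0.6725 0.0111  rows 1.3
lift+carry
0.0000 0.0000 -0.3775 0.0000  rows 1.8
-0.3088 -0.6620 0.0000 -0.0048  rows 3.5
-0.2987 -0.6666 0.0000 -0.0048  rows 3.5
-0.2886 -0.6710 0.0000 -0.0048  rows 3.5
down
0.0000 0.0000 0.1400 0.0000  rows 0.7
0.0000 0.0000 0.1690 0.0000  rows 0.1
```

move_arm(
  motion="0 0.0423 0.961 0 0.0145;0 0.0423 0.961 0 0.0145;0 0.0423 0.961 0 0.0145;0 0.0423 0.961 0 0.0145;0 0.0423 0.961 0 0.0145;0 0.0423 0.961 0 0.0145;0 0.0423 0.961 0 0.0145",
)

```text
time: 13.93
position: [0.476, 0.0851, 0.2001]
tool_rot: [0.0, 1.0, -0.0, 0.0]
ft_force: [-0.0, -0.4, 0.5]
grip_width: 0.0439
grip_force: 0.0
```

move_arm(
  motion="0 0.0915 0.929 0.395 0.0111;0 0.0915 0.929 0.395 0.0111;0 0.0915 0.929 0.395 0.0111;0 0.0915 0.929 0.395 0.0111;0 0.0915 0.929 0.395 0.0111;0 0.0915 0.929 0.395 0.0111;0 0.0915 0.929 0.395 0.0111;0 0.0915 0.929 0.395 0.0111;0 0.0915 0.929 0.395 0.0111",
)

```text
time: 14.68
position: [0.4589, 0.2694, 0.1217]
tool_rot: [0.02, 1.0, -0.0, 0.0]
ft_force: [0.9, -0.5, 0.5]
grip_width: 0.0441
grip_force: 0.0
```

```bash
python3 -c "
from h import *
p=pose()
im,d=snap('side','s7')
im,d=snap('top','t7');W=cloud('top',d);dishes(im,W)
cv2.imwrite('pics/v7.png',cv2.resize(cv2.imread('pics/s7.png')[130:250,150:310],None,fx=4,fy=4))
"
```

```text
t 14.68 pose (np.float64(0.4589), np.float64(0.2694), np.float64(0.1217), 87.72) tilt [ 9.e-04 -2.e-04 -1.e+00] w 0.0441 gf 0.0 F [ 0.9 -0.5  0.5] q6 -1.21
dish [0.5878 0.3677] ztop 0.054 long axis deg -2.3 [112.  58.] px [183 192  21  36]
dish [0.5805 0.2643] ztop 0.0547 long axis deg 2.0 [111.  57.] px [217 195  19  36]
```

View pics/v7.png

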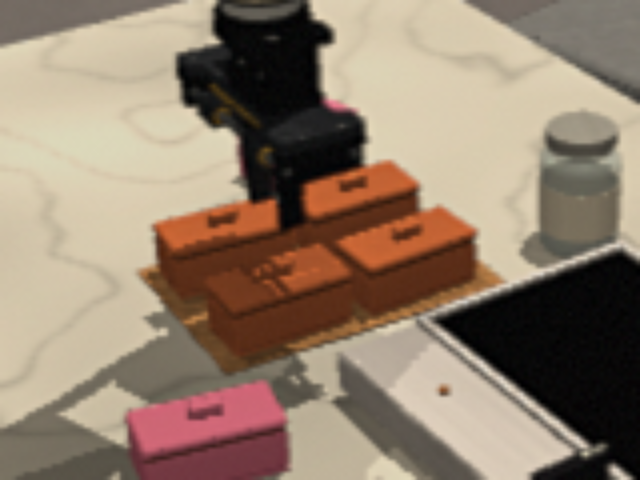

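Fingers stand over the near-right dish's knob (crop (275,270)). Descending and gripping.

move_arm(
  motion="0 0.006 0.004 0.2 0;0 0.006 0.004 0.28 0;0 0.006 0.004 0.28 0;0 0.006 0.004 0.28 0;-1 0.006 0.004 0.28 0;-1 0.006 0.004 0.28 0;-1 0.006 0.004 0.28 0;-1 0.006 0.004 0.28 0;-1 0.006 0.004 0.28 0;-1 0.006 0.004 0.28 0;-1 0.006 0.004 0.28 0;-1 0.006 0.004 0.28 0",
  newtons=40,
)

```text
time: 15.78
position: [0.4564, 0.2724, 0.0656]
tool_rot: [0.018, 1.0, 0.0, 0.0]
ft_force: [-1.4, 0.7, 2.8]
grip_width: 0.0113
grip_force: 40.0
```

move_arm(
  motion="-1 0 0 -0.1 0;-1 0 0 -0.15 0;-1 0 0 -0.25 0;-1 0 0 -0.36 0;-1 0 0 -0.36 0;-1 0 0 -0.36 0;-1 0 0 -0.36 0",
)

```text
time: 16.37
position: [0.4556, 0.2718, 0.1365]
tool_rot: [0.018, 1.0, -0.0, -0.001]
ft_force: [-0.1, -0.4, -2.4]
grip_width: 0.0114
grip_force: 40.0
```

move_arm(
  motion="-1 -0.15 -0.3 0 -0.0048;-1 -0.3088 -0.662 0 -0.0048;-1 -0.3088 -0.662 0 -0.0048;-1 -0.3088 -0.662 0 -0.0048;-1 -0.3088 -0.662 0 -0.0048",
)

```text
time: 16.78
position: [0.5152, 0.1332, 0.1358]
tool_rot: [0.013, 1.0, -0.001, 0.0]
ft_force: [0.5, 0.2, -3.9]
grip_width: 0.0128
grip_force: 3.7
```

move_arm(
  motion="-1 -0.2987 -0.6666 0 -0.0048;-1 -0.2987 -0.6666 0 -0.0048;-1 -0.2987 -0.6666 0 -0.0048;-1 -0.2987 -0.6666 0 -0.0048",
)

```text
time: 17.12
position: [0.5717, -0.0007, 0.1359]
tool_rot: [0.004, 1.0, -0.001, 0.0]
ft_force: [1.5, 0.2, -2.7]
grip_width: 0.01
grip_force: 39.2
```

move_arm(
  motion="-1 -0.2886 -0.671 0 -0.0048;-1 -0.2886 -0.671 0 -0.0048;-1 -0.2886 -0.671 0 -0.0048;-1 -0.2886 -0.671 0 -0.0048;-1 -0.2886 -0.671 0 -0.0048;-1 -0.2886 -0.671 0 -0.0048;-1 -0.2886 -0.671 0 -0.0048",
)

```text
time: 17.7
position: [0.6249, -0.13, 0.1354]
tool_rot: [-0.004, 1.0, 0.001, -0.002]
ft_force: [-0.8, 1.1, -3.4]
grip_width: 0.0102
grip_force: 39.1
```

```bash
python3 -c "
from h import *
p=pose()
im,d=snap('side','s8');S=cloud('side',d);dishes(im,S)
im,d=snap('top','t8');W=cloud('top',d);dishes(im,W)
"
```

```text
t 17.70 pose (np.float64(0.6249), np.float64(-0.13), np.float64(0.1354), 90.48) tilt [-0.0047  0.0026 -1.    ] w 0.0102 gf 39.1 F [-0.8  1.1 -3.4] q6 -1.96
dish [0.5212 0.3146] ztop 0.0531 long axis deg -3.0 [234. 168.] px [189 171  79  32]
dish [ 0.6241 -0.129 ] ztop 0.1133 long axis deg 0.6 [110.  60.] px [315 212  42  33]
dish [0.5879 0.3673] ztop 0.0545 long axis deg -2.4 [112.  57.] px [183 192  21  36]
dish [0.5803 0.2643] ztop 0.0542 long axis deg 2.0 [111.  57.] px [217 195  19  36]
dish [0.4612 0.3757] ztop 0.0541 long axis deg -6.6 [112.  58.] px [177 232  24  38]
```

View pics/s8.png

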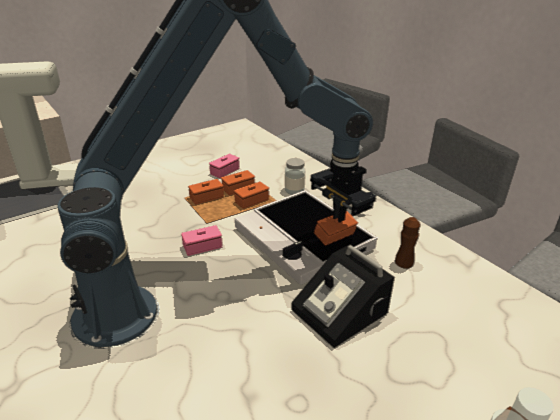

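The slack happened mid-carry and the dish slipped about 10 mm, but it is still held over the tray at side (335,228). I'll lower it about 18 mm and release.

move_arm(
  motion="-1 0 0 0.04 0;-1 0 0 0.06 0;-1 0 0 0.08 0;-1 0 0 0.088 0;-1 0 0 0.093 0;-1 0 0 0.093 0;-1 0 0 0.093 0",
)

```text
time: 18.38
position: [0.627, -0.1317, 0.1188]
tool_rot: [-0.004, 1.0, -0.0, 0.0]
ft_force: [-0.8, -0.0, -2.8]
grip_width: 0.0099
grip_force: 39.1
```

move_arm(
  motion="0 0 0 0 0;0 0 0 0 0;0 0 0 0 0;0 0 0 0 0;0 0 0 0 0;0 0 0 -0.3 0;0 0 0 -0.3 0;0 -0.0 0.2 -0.3 0;0 0 0.9 -0.3 0;0 0 0.9 -0.3 0;0 0 0.9 -0.3 0;0 0 0.9 -0.3 0",
)

```text
time: 19.38
position: [0.6244, 0.0537, 0.1791]
tool_rot: [-0.006, 1.0, 0.001, -0.0]
ft_force: [-0.2, -1.3, 0.4]
grip_width: 0.0437
grip_force: 0.0
```

```bash
python3 -c "
from h import *
p=pose()
im,d=snap('side','s9');S=cloud('side',d);dishes(im,S)
im,d=snap('top','t9');W=cloud('top',d);dishes(im,W)
job((.628,.05,.177,90.6),(.5804,.2645,1.6),(.628,-.0546))
"
```

```text
t 19.38 pose (np.float64(0.6244), np.float64(0.0537), np.float64(0.1791), 90.68) tilt [-2.0e-04  2.4e-03 -1.0e+00] w 0.0437 gf 0.0 F [-0.2 -1.3  0.4] q6 -1.68
dish [0.5239 0.3683] ztop 0.0543 long axis deg -3.6 [234.  63.] px [189 171  65  23]
dish [0.5801 0.2631] ztop 0.0534 long axis deg -2.0 [111.  67.] px [234 182  34  21]
dish [ 0.6242 -0.1214] ztop 0.0956 long axis deg 1.6 [109.  61.] px [315 217  41  22]
dish [ 0.6152 -0.1431] ztop 0.0714 long axis deg -24.5 [118.  50.] px [315 229  40  22]
dish [ 0.6265 -0.1196] ztop 0.0953 long axis deg 0.5 [109.  56.] px [342 181  19  36]
dish [0.5876 0.3677] ztop 0.0543 long axis deg -2.3 [111.  58.] px [183 192  21  36]
dish [0.5804 0.2655] ztop 0.0542 long axis deg 0.5 [111.  56.] px [217 195  19  36]
dish [0.461  0.3759] ztop 0.0542 long axis deg -5.9 [111.  58.] px [177 232  24  37]
approach
0.2268 1.0749 0.2850 -0.0056  rows 5.4
0.2268 1.0749 0.5625 -0.0056  rows 1.3
lift+carry
0.0000 0.0000 -0.3775 0.0000  rows 1.8
-0.0967 -0.8008 0.0000 0.0028  rows 3.9
-0.1037 -0.7999 0.0000 0.0028  rows 3.9
down
0.0000 0.0000 0.1400 0.0000  rows 0.7
0.0000 0.0000 0.1690 0.0000  rows 0.1
```

```bash
python3 -c "
from h import *
s=(.6244,.0537,.1791,90.6)
plan(s,[(.59,.2,.17,91.2)])
job((.59,.2,.17,91.2),(.5804,.265,1.2),(.628,-.046))
"
```

```text
0.1643 0.7333 0.0455 -0.0033  rows 3.6
approach
0.0412 0.3259 0.2500 0.0000  rows 2.0
0.0412 0.3259 0.5275 0.0000  rows 1.3
lift+carry
0.0000 0.0000 -0.3775 0.0000  rows 1.8
-0.1027 -0.7798 0.0000 0.0017  rows 3.8
-0.1068 -0.7793 0.0000 0.0017  rows 3.8
down
0.0000 0.0000 0.1400 0.0000  rows 0.7
0.0000 0.0000 0.1690 0.0000  rows 0.1
```

move_arm(
  motion="0 0.1643 0.7333 0.0455 -0.0033;0 0.1643 0.7333 0.0455 -0.0033;0 0.1643 0.7333 0.0455 -0.0033;0 0.1643 0.7333 0.0455 -0.0033;0 0.1643 0.7333 0.0455 -0.0033;0 0.1643 0.7333 0.0455 -0.0033;0 0.1643 0.7333 0.0455 -0.0033",
)

```text
time: 20.07
position: [0.5921, 0.1931, 0.1698]
tool_rot: [-0.009, 1.0, -0.001, 0.0]
ft_force: [0.1, -1.4, 0.0]
grip_width: 0.0433
grip_force: 0.0
```

move_arm(
  motion="0 0.0412 0.3259 0.25 0;0 0.0412 0.3259 0.25 0;0 0.0412 0.3259 0.25 0;0 0.0412 0.3259 0.25 0;0 0.0412 0.3259 0.25 0;0 0.0412 0.3259 0.25 0;0 0.0412 0.3259 0.25 0",
)

```text
time: 20.65
position: [0.5833, 0.2582, 0.1208]
tool_rot: [-0.008, 1.0, 0.0, 0.001]
ft_force: [-0.5, 0.5, 0.0]
grip_width: 0.0435
grip_force: 0.0
```

move_arm(
  motion="0 0.0145 0.034 0.1 0;0 0.0145 0.034 0.284 0;0 0.0145 0.034 0.284 0;0 0.0145 0.034 0.284 0;-1 0.0145 0.034 0.284 0;-1 0.0145 0.034 0.284 0;-1 0.0145 0.034 0.284 0;-1 0.0145 0.034 0.284 0;-1 0.0145 0.034 0.284 0;-1 0.0145 0.034 0.284 0;-1 0.0145 0.034 0.284 0;-1 0.0145 0.034 0.284 0",
)

```text
time: 21.65
position: [0.5787, 0.2666, 0.0629]
tool_rot: [-0.009, 1.0, 0.0, 0.0]
ft_force: [-0.8, 0.1, 1.0]
grip_width: 0.0117
grip_force: 40.0
```

move_arm(
  motion="-1 0 0 -0.1 0;-1 0 0 -0.15 0;-1 0 0 -0.25 0;-1 0 0 -0.36 0;-1 0 0 -0.36 0;-1 0 0 -0.36 0;-1 0 0 -0.36 0",
)

```text
time: 22.23
position: [0.5777, 0.2663, 0.1336]
tool_rot: [-0.009, 1.0, -0.0, -0.001]
ft_force: [0.5, -0.3, -5.1]
grip_width: 0.011
grip_force: 40.0
```

move_arm(
  motion="-1 -0.05 -0.3 0 0;-1 -0.1027 -0.7798 0 0.0017;-1 -0.1027 -0.7798 0 0.0017;-1 -0.1027 -0.7798 0 0.0017;-1 -0.1027 -0.7798 0 0.0017;-1 -0.1027 -0.7798 0 0.0017;-1 -0.1027 -0.7798 0 0.0017",
)

```text
time: 22.82
position: [0.601, 0.111, 0.1332]
tool_rot: [-0.006, 1.0, 0.0, -0.002]
ft_force: [0.1, -0.2, -5.1]
grip_width: 0.0112
grip_force: 40.0
```

move_arm(
  motion="-1 -0.1068 -0.7793 0 0.0017;-1 -0.1068 -0.7793 0 0.0017;-1 -0.1068 -0.7793 0 0.0017;-1 -0.1068 -0.7793 0 0.0017;-1 -0.1068 -0.7793 0 0.0017;-1 -0.1068 -0.7793 0 0.0017;-1 -0.1068 -0.7793 0 0.0017",
)

```text
time: 23.4
position: [0.6247, -0.0429, 0.1339]
tool_rot: [-0.004, 1.0, 0.001, -0.001]
ft_force: [0.0, 0.5, -4.9]
grip_width: 0.0117
grip_force: 40.0
```

```bash
python3 -c "
from h import *
im,d=snap('side','s10');S=cloud('side',d);dishes(im,S)
im,d=snap('top','t10');W=cloud('top',d);dishes(im,W);pose()
"
```

```text
dish [0.524  0.3693] ztop 0.0538 long axis deg -4.2 [234.  63.] px [189 171  65  23]
dish [ 0.6249 -0.0862] ztop 0.0961 long axis deg 88.6 [134. 112.] px [300 210  56  30]
dish [ 0.6156 -0.144 ] ztop 0.0702 long axis deg -23.3 [119.  50.] px [315 229  40  22]
dish [0.5879 0.3676] ztop 0.0544 long axis deg -2.2 [112.  58.] px [183 192  21  36]
dish [0.4609 0.3751] ztop 0.0544 long axis deg -6.3 [112.  57.] px [177 232  24  37]
t 23.50 pose (np.float64(0.6248), np.float64(-0.0422), np.float64(0.1342), 90.6) tilt [-0.0019  0.001  -1.    ] w 0.0117 gf 40.0 F [-0.6 -0.1 -5. ] q6 -1.83
```

move_arm(
  motion="-1 0 0 0.06 0;-1 0 0 0.1 0;-1 0 0 0.13 0;-1 0 0 0.14 0;-1 0 0 0.147 0;-1 0 0 0.147 0;-1 0 0 0.147 0",
)

```text
time: 24.08
position: [0.6261, -0.0447, 0.1056]
tool_rot: [-0.004, 1.0, -0.0, 0.0]
ft_force: [-0.0, -0.3, -4.4]
grip_width: 0.0116
grip_force: 40.0
```

move_arm(
  motion="0 0 0 0 0;0 0 0 0 0;0 0 0 0 0;0 0 0 0 0;0 0 0 0 0;0 0 0 0 0;0 0 0 -0.35 0;0 0 0 -0.35 0;0 0 0.9 -0.35 0;0 0 0.9 -0.35 0;0 0 0.9 -0.35 0;0 0 0.9 -0.35 0",
)

```text
time: 25.08
position: [0.6243, 0.1234, 0.176]
tool_rot: [-0.003, 1.0, 0.0, 0.0]
ft_force: [0.3, -0.2, -0.6]
grip_width: 0.0433
grip_force: 0.0
```

move_arm(
  motion="0 0 0.2 0 0;0 0 0.2 0 0;0 0 0.2 0 0;0 0 0.2 0 0",
)

```text
time: 25.42
position: [0.6239, 0.162, 0.1754]
tool_rot: [-0.005, 1.0, -0.0, -0.0]
ft_force: [0.2, 0.0, 0.2]
grip_width: 0.0438
grip_force: 0.0
```

```bash
python3 -c "
from h import *
im,d=snap('side','s11');S=cloud('side',d)
im,d=snap('top','t11');W=cloud('top',d);dishes(im,W);p=pose()
s=(*p[:3],p[3])
m=(.54,.31,.17,86)
plan(s,[m]);job(m,(.4609,.3755,-6.2),(.628,.028))
"
```

```text
dish [ 0.6279 -0.0465] ztop 0.0953 long axis deg 0.8 [110.  56.] px [318 180  19  36]
dish [ 0.6248 -0.1197] ztop 0.0953 long axis deg 0.4 [113.  56.] px [342 181  19  37]
dish [0.5875 0.3673] ztop 0.0542 long axis deg -2.2 [111.  57.] px [183 192  21  36]
dish [0.461  0.3757] ztop 0.0539 long axis deg -6.2 [112.  57.] px [177 232  24  37]
t 25.52 pose (np.float64(0.6242), np.float64(0.1606), np.float64(0.1754), 90.37) tilt [-1.e-04 -5.e-04 -1.e+00] w 0.0434 gf 0.0 F [ 0.7 -0.9 -0.7] q6 -1.50
0.4162 0.7497 0.0270 0.0243  rows 4.1
approach
0.4174 0.2991 0.2500 0.0122  rows 2.7
0.4174 0.2991 0.5275 0.0122  rows 1.3
lift+carry
0.0000 0.0000 -0.3775 0.0000  rows 1.8
-0.3394 -0.5457 0.0000 -0.0126  rows 3.1
-0.3176 -0.5587 0.0000 -0.0126  rows 3.1
-0.2952 -0.5708 0.0000 -0.0126  rows 3.1
down
0.0000 0.0000 0.1400 0.0000  rows 0.7
0.0000 0.0000 0.1690 0.0000  rows 0.1
```

move_arm(
  motion="0 0.4162 0.7497 0.027 0.0243;0 0.4162 0.7497 0.027 0.0243;0 0.4162 0.7497 0.027 0.0243;0 0.4162 0.7497 0.027 0.0243;0 0.4162 0.7497 0.027 0.0243;0 0.4162 0.7497 0.027 0.0243;0 0.4162 0.7497 0.027 0.0243;0 0.4162 0.7497 0.027 0.0243",
)

```text
time: 26.18
position: [0.541, 0.3094, 0.1702]
tool_rot: [0.035, 0.999, -0.0, 0.0]
ft_force: [0.2, 1.0, -0.2]
grip_width: 0.0435
grip_force: 0.0
```

move_arm(
  motion="0 0.4174 0.2991 0.25 0.0122;0 0.4174 0.2991 0.25 0.0122;0 0.4174 0.2991 0.25 0.0122;0 0.4174 0.2991 0.25 0.0122;0 0.4174 0.2991 0.25 0.0122;0 0.4174 0.2991 0.25 0.0122;0 0.4174 0.2991 0.25 0.0122;0 0.4174 0.2991 0.25 0.0122;0 0.4174 0.2991 0.25 0.0122",
)

```text
time: 26.93
position: [0.4619, 0.3761, 0.1207]
tool_rot: [0.054, 0.999, 0.0, 0.001]
ft_force: [0.5, 0.2, -0.6]
grip_width: 0.0435
grip_force: 0.0
```

```bash
python3 -c "
from h import *
im,d=snap('top');W=cloud('top',d);dishes(im,W);p=pose()
plan(p,[(.461,.3757,.0635,83.8)])"
```

```text
dish [ 0.6278 -0.0465] ztop 0.0956 long axis deg 0.6 [110.  56.] px [318 180  19  36]
dish [ 0.626  -0.1198] ztop 0.0953 long axis deg 0.9 [110.  57.] px [342 181  19  36]
dish [0.5877 0.3672] ztop 0.0543 long axis deg -2.3 [111.  58.] px [183 192  21  36]
t 26.98 pose (np.float64(0.4616), np.float64(0.3762), np.float64(0.1206), 83.8) tilt [ 1.3e-03  6.0e-04 -1.0e+00] w 0.0434 gf 0.0 F [-0.  -0.4 -0.2] q6 -0.97
0.0027 -0.0028 0.2855 0.0000  rows 1.4
```

move_arm(
  motion="0 0.0027 -0.0028 0.1 0;0 0.0027 -0.0028 0.284 0;0 0.0027 -0.0028 0.284 0;0 0.0027 -0.0028 0.284 0;-1 0.0027 -0.0028 0.284 0;-1 0.0027 -0.0028 0.284 0;-1 0.0027 -0.0028 0.284 0;-1 0.0027 -0.0028 0.284 0;-1 0.0027 -0.0028 0.284 0;-1 0.0027 -0.0028 0.284 0;-1 0.0027 -0.0028 0.284 0;-1 0.0027 -0.0028 0.284 0",
)

```text
time: 27.98
position: [0.4599, 0.3767, 0.0633]
tool_rot: [0.053, 0.999, 0.0, 0.0]
ft_force: [0.7, 2.6, -0.0]
grip_width: 0.0117
grip_force: 40.0
```

move_arm(
  motion="-1 0 0 -0.1 0;-1 0 0 -0.15 0;-1 0 0 -0.25 0;-1 0 0 -0.36 0;-1 0 0 -0.36 0;-1 0 0 -0.36 0;-1 0 0 -0.36 0",
)

```text
time: 28.57
position: [0.4589, 0.3757, 0.1341]
tool_rot: [0.053, 0.999, -0.001, -0.001]
ft_force: [-0.3, 0.4, -3.8]
grip_width: 0.0113
grip_force: 40.0
```

move_arm(
  motion="-1 -0.17 -0.27 0 -0.0063;-1 -0.3394 -0.5457 0 -0.0126;-1 -0.3394 -0.5457 0 -0.0126;-1 -0.3394 -0.5457 0 -0.0126;-1 -0.3394 -0.5457 0 -0.0126;-1 -0.3394 -0.5457 0 -0.0126",
)

```text
time: 29.07
position: [0.5146, 0.2598, 0.1337]
tool_rot: [0.034, 0.999, -0.0, -0.002]
ft_force: [1.0, 0.5, -4.1]
grip_width: 0.0115
grip_force: 40.0
```

move_arm(
  motion="-1 -0.3176 -0.5587 0 -0.0126;-1 -0.3176 -0.5587 0 -0.0126;-1 -0.3176 -0.5587 0 -0.0126;-1 -0.3176 -0.5587 0 -0.0126;-1 -0.3176 -0.5587 0 -0.0126;-1 -0.3176 -0.5587 0 -0.0126",
)

```text
time: 29.57
position: [0.5701, 0.1459, 0.1344]
tool_rot: [0.014, 1.0, 0.0, -0.001]
ft_force: [-0.4, 0.5, -4.0]
grip_width: 0.0117
grip_force: 40.0
```

move_arm(
  motion="-1 -0.2952 -0.5708 0 -0.0126;-1 -0.2952 -0.5708 0 -0.0126;-1 -0.2952 -0.5708 0 -0.0126;-1 -0.2952 -0.5708 0 -0.0126;-1 -0.2952 -0.5708 0 -0.0126;-1 -0.2952 -0.5708 0 -0.0126;-1 -0.2952 -0.5708 0 -0.0126;-1 -0.2952 -0.5708 0 -0.0126",
)

```text
time: 30.23
position: [0.626, 0.0315, 0.1349]
tool_rot: [-0.008, 1.0, 0.0, -0.001]
ft_force: [-0.5, 0.9, -3.9]
grip_width: 0.0114
grip_force: 40.0
```

```bash
python3 -c "
from h import *
im,d=snap('side','s12');S=cloud('side',d);dishes(im,S)
im,d=snap('top');W=cloud('top',d);dishes(im,W);p=pose()
plan(p,[(.627,.028,p[2],90.6)])"
```

```text
dish [ 0.6267 -0.0345] ztop 0.096 long axis deg -1.3 [110.  86.] px [294 199  45  28]
dish [ 0.6256 -0.1214] ztop 0.0954 long axis deg 1.3 [109.  61.] px [309 217  47  22]
dish [ 0.6265 -0.1196] ztop 0.0954 long axis deg 0.3 [110.  56.] px [342 181  19  36]
dish [0.5877 0.3673] ztop 0.0542 long axis deg -1.5 [111.  57.] px [183 192  21  36]
t 30.33 pose (np.float64(0.6266), np.float64(0.0308), np.float64(0.1352), 90.83) tilt [-8.e-04  3.e-04 -1.e+00] w 0.0114 gf 40.0 F [ 0.2  0.5 -3.9] q6 -1.71
-0.0018 -0.0140 0.0000 0.0013  rows 0.1
```

move_arm(
  motion="-1 0 -0.014 0.06 0;-1 0 -0.014 0.1 0;-1 0 -0.014 0.13 0;-1 0 -0.014 0.145 0;-1 0 -0.014 0.153 0;-1 0 -0.014 0.153 0;-1 0 -0.014 0.153 0",
)

```text
time: 30.92
position: [0.6277, 0.0261, 0.1046]
tool_rot: [-0.006, 1.0, -0.0, 0.0]
ft_force: [-0.1, -0.2, -4.3]
grip_width: 0.0115
grip_force: 40.0
```

move_arm(
  motion="0 0 0 0 0;0 0 0 0 0;0 0 0 0 0;0 0 0 0 0;0 0 0 0 0;0 0 0 0 0;0 0 0 -0.35 0;0 0 0 -0.35 0;0 0 0.9 -0.35 0;0 0 0.9 -0.35 0;0 0 0.9 -0.35 0;0 0 0.9 -0.35 0",
)

```text
time: 31.92
position: [0.6254, 0.1942, 0.1752]
tool_rot: [-0.005, 1.0, 0.0, 0.0]
ft_force: [1.3, 0.0, 0.4]
grip_width: 0.0437
grip_force: 0.0
```

move_arm(
  motion="0 0 0.1 0 0;0 0 0.1 0 0;0 0 0.1 0 0;0 0 0.1 0 0;0 0 0.1 0 0",
)

```text
time: 32.33
position: [0.6253, 0.2113, 0.1745]
tool_rot: [-0.005, 1.0, -0.0, -0.0]
ft_force: [0.6, -0.4, -0.1]
grip_width: 0.0435
grip_force: 0.0
```

```bash
python3 -c "
from h import *
im,d=snap('top','t13');W=cloud('top',d);dishes(im,W);p=pose()
job(p,(.5877,.3673,-2),(.628,.1))
"
```

```text
dish [0.6294 0.025 ] ztop 0.0957 long axis deg 1.1 [109.  52.] px [295 179  18  36]
dish [ 0.6279 -0.0465] ztop 0.0955 long axis deg 0.9 [110.  56.] px [318 180  19  36]
dish [ 0.625  -0.1196] ztop 0.0952 long axis deg 0.8 [112.  56.] px [342 181  19  37]
dish [0.5879 0.3671] ztop 0.0541 long axis deg -2.2 [111.  57.] px [183 192  20  36]
t 32.38 pose (np.float64(0.6254), np.float64(0.2112), np.float64(0.1746), 90.58) tilt [-3.e-04 -4.e-04 -1.e+00] w 0.0439 gf 0.0 F [ 0.2 -0.2  0.2] q6 -1.42
approach
0.1806 0.7824 0.2730 0.0143  rows 4.1
0.1806 0.7824 0.5505 0.0143  rows 1.3
lift+carry
0.0000 0.0000 -0.3775 0.0000  rows 1.8
-0.1240 -0.6643 0.0000 -0.0072  rows 3.2
-0.1089 -0.6670 0.0000 -0.0072  rows 3.2
down
0.0000 0.0000 0.1400 0.0000  rows 0.7
0.0000 0.0000 0.1690 0.0000  rows 0.1
```

move_arm(
  motion="0 0.1806 0.7824 0 0.0143;0 0.1806 0.7824 0 0.0143;0 0.1806 0.7824 0.273 0.0143;0 0.1806 0.7824 0.273 0.0143;0 0.1806 0.7824 0.273 0.0143;0 0.1806 0.7824 0.273 0.0143;0 0.1806 0.7824 0.273 0.0143;0 0.1806 0.7824 0.273 0.0143;0 0.1806 0.7824 0.273 0.0143;0 0.1806 0.7824 0.273 0.0143;0 0.1806 0.7824 0.273 0.0143",
)

```text
time: 33.3
position: [0.5883, 0.3677, 0.1211]
tool_rot: [0.017, 1.0, 0.0, 0.001]
ft_force: [0.7, -0.6, 0.3]
grip_width: 0.0435
grip_force: 0.0
```

```bash
python3 -c "
from h import *
im,d=snap('side','s14');S=cloud('side',d);dishes(im,S);p=pose()
plan(p,[(.5878,.3671,.0635,88)])"
```

```text
dish [0.6282 0.0235] ztop 0.0955 long axis deg 1.6 [108.  61.] px [287 197  37  19]
dish [ 0.6277 -0.0464] ztop 0.0957 long axis deg -0.5 [107.  62.] px [300 207  39  20]
dish [ 0.6246 -0.1217] ztop 0.0956 long axis deg -0.4 [109.  62.] px [315 217  41  22]
t 33.35 pose (np.float64(0.588), np.float64(0.368), np.float64(0.1209), 88.03) tilt [ 1.2e-03  4.0e-04 -1.0e+00] w 0.0435 gf 0.0 F [ 0.9  0.4 -0.6] q6 -1.14
0.0008 -0.0045 0.2870 0.0002  rows 1.4
```

move_arm(
  motion="0 0 -0.004 0.1 0;0 0 -0.004 0.284 0;0 0 -0.004 0.284 0;0 0 -0.004 0.284 0;-1 0 -0.004 0.284 0;-1 0 -0.004 0.284 0;-1 0 -0.004 0.284 0;-1 0 -0.004 0.284 0;-1 0 -0.004 0.284 0;-1 0 -0.004 0.284 0;-1 0 -0.004 0.284 0;-1 0 -0.004 0.284 0",
)

```text
time: 34.35
position: [0.5871, 0.3685, 0.0632]
tool_rot: [0.016, 1.0, 0.0, 0.0]
ft_force: [-0.4, 2.0, -0.5]
grip_width: 0.0111
grip_force: 40.0
```

move_arm(
  motion="-1 0 0 -0.1 0;-1 0 0 -0.15 0;-1 0 0 -0.25 0;-1 0 0 -0.36 0;-1 0 0 -0.36 0;-1 0 0 -0.36 0;-1 0 0 -0.36 0",
)

```text
time: 34.93
position: [0.5863, 0.3676, 0.1341]
tool_rot: [0.016, 1.0, -0.0, -0.001]
ft_force: [-0.6, -0.2, -3.4]
grip_width: 0.0115
grip_force: 40.0
```

move_arm(
  motion="-1 -0.06 -0.3 0 -0.0036;-1 -0.124 -0.6643 0 -0.0072;-1 -0.124 -0.6643 0 -0.0072;-1 -0.124 -0.6643 0 -0.0072;-1 -0.124 -0.6643 0 -0.0072;-1 -0.124 -0.6643 0 -0.0072",
)

```text
time: 35.43
position: [0.6068, 0.2335, 0.1336]
tool_rot: [0.006, 1.0, 0.0, -0.002]
ft_force: [-0.1, 0.7, -2.6]
grip_width: 0.0118
grip_force: 40.0
```

move_arm(
  motion="-1 -0.1089 -0.667 0 -0.0072;-1 -0.1089 -0.667 0 -0.0072;-1 -0.1089 -0.667 0 -0.0072;-1 -0.1089 -0.667 0 -0.0072;-1 -0.1089 -0.667 0 -0.0072;-1 -0.1089 -0.667 0 -0.0072;-1 -0.1089 -0.667 0 -0.0072;-1 -0.1089 -0.667 0 -0.0072",
)

```text
time: 36.1
position: [0.6273, 0.103, 0.1348]
tool_rot: [-0.007, 1.0, 0.0, -0.0]
ft_force: [-0.5, 0.5, -3.4]
grip_width: 0.0113
grip_force: 40.0
```

```bash
python3 -c "
from h import *
im,d=snap('side','s15');S=cloud('side',d);dishes(im,S);p=pose()
plan(p,[(.627,.1,.1045,90.6)])"
```

```text
dish [0.6274 0.022 ] ztop 0.0954 long axis deg 2.3 [105.  58.] px [287 197  37  19]
dish [ 0.6279 -0.0459] ztop 0.0956 long axis deg -1.4 [109.  65.] px [297 207  42  20]
dish [ 0.6254 -0.1205] ztop 0.0954 long axis deg 1.6 [111.  62.] px [307 217  49  22]
t 36.15 pose (np.float64(0.6274), np.float64(0.1029), np.float64(0.1349), 90.86) tilt [-6.e-04  4.e-04 -1.e+00] w 0.0114 gf 40.0 F [-0.8  0.3 -2.5] q6 -1.60
0.0022 -0.0145 0.1520 0.0014  rows 0.7
```

move_arm(
  motion="-1 0 -0.01 0.06 0;-1 0 -0.01 0.1 0;-1 0 -0.01 0.13 0;-1 0 -0.01 0.145 0;-1 0 -0.01 0.152 0;-1 0 -0.01 0.152 0;-1 0 -0.01 0.152 0",
)

```text
time: 36.73
position: [0.6284, 0.0987, 0.1048]
tool_rot: [-0.006, 1.0, -0.0, 0.001]
ft_force: [-0.4, 0.2, -2.2]
grip_width: 0.0119
grip_force: 40.0
```

move_arm(
  motion="0 0 0 0 0;0 0 0 0 0;0 0 0 0 0;0 0 0 0 0;0 0 0 0 0;0 0 0 0 0;0 0 0 -0.35 0;0 0 0 -0.35 0;0 0.75 -0.3 -0.35 0;0 0.75 -0.3 -0.35 0;0 0.75 -0.3 -0.35 0;0 0.75 -0.3 -0.35 0",
)

```text
time: 37.73
position: [0.4762, 0.0367, 0.175]
tool_rot: [-0.007, 1.0, -0.0, -0.0]
ft_force: [-0.2, -0.7, -0.1]
grip_width: 0.0433
grip_force: 0.0
```

move_arm(
  motion="0 0.1 0 0 0;0 0.1 0 0 0;0 0.1 0 0 0;0 0.1 0 0 0;0 0.1 0 0 0",
)

```text
time: 38.15
position: [0.4609, 0.0367, 0.1752]
tool_rot: [-0.006, 1.0, -0.0, 0.001]
ft_force: [-0.1, 0.3, 0.0]
grip_width: 0.0434
grip_force: 0.0
```

```bash
python3 -c "
from h import *
im,d=snap('top','t16');W=cloud('top',d);dishes(im,W);p=pose()
im,d=snap('side','s16');S=cloud('side',d);dishes(im,S)
plan(p,[(.4855,-.102,.15,90.2),(.4855,-.102,.066,90.2)])
"
```

```text
dish [0.6292 0.0971] ztop 0.0956 long axis deg 0.8 [112.  55.] px [271 178  19  37]
dish [0.6295 0.025 ] ztop 0.095 long axis deg 1.0 [109.  52.] px [295 179  18  36]
dish [ 0.6278 -0.0463] ztop 0.0957 long axis deg 0.8 [110.  55.] px [318 180  19  36]
dish [ 0.6264 -0.1198] ztop 0.0954 long axis deg 0.6 [110.  56.] px [342 181  19  36]
t 38.20 pose (np.float64(0.4606), np.float64(0.0367), np.float64(0.175), 90.74) tilt [ 2.e-03 -3.e-04 -1.e+00] w 0.0436 gf 0.0 F [ 0.  -0.  -0.4] q6 -1.75
dish [0.6311 0.0944] ztop 0.0955 long axis deg -0.4 [111.  63.] px [274 187  36  18]
dish [0.6283 0.0227] ztop 0.0953 long axis deg -0.2 [108.  62.] px [275 197  49  19]
dish [ 0.6276 -0.0462] ztop 0.0953 long axis deg 0.3 [112.  63.] px [286 207  53  20]
dish [ 0.6253 -0.1209] ztop 0.0952 long axis deg 0.1 [109.  60.] px [301 217  55  22]
-0.1155 -0.6951 0.1250 0.0030  rows 3.4
-0.1155 -0.6951 0.5450 0.0030  rows 2.0
```

View pics/s16.png

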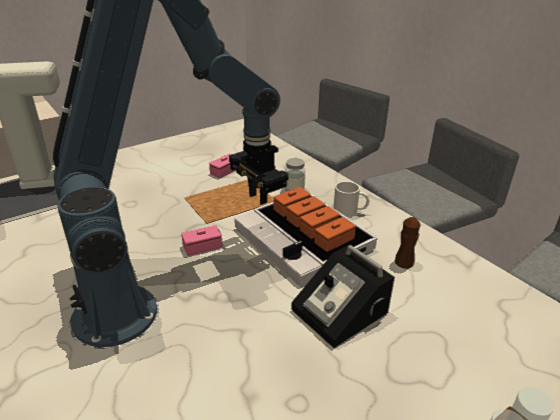

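All four dishes stand flat on the glass (side (293,203) to (332,232)), the mat is empty, and the lever is still up. Now the switch.

move_arm(
  motion="0 -0.1155 -0.6951 0.125 0.003;0 -0.1155 -0.6951 0.125 0.003;0 -0.1155 -0.6951 0.125 0.003;0 -0.1155 -0.6951 0.125 0.003;0 -0.1155 -0.6951 0.125 0.003;0 -0.1155 -0.6951 0.125 0.003;0 -0.1155 -0.6951 0.125 0.003;0 -0.1155 -0.6951 0.125 0.003;0 -0.1155 -0.6951 0.125 0.003;0 -0.1155 -0.6951 0.125 0.003",
)

```text
time: 39.08
position: [0.4834, -0.1008, 0.1501]
tool_rot: [-0.002, 1.0, 0.0, 0.0]
ft_force: [0.7, 0.6, -0.6]
grip_width: 0.0434
grip_force: 0.0
```

move_arm(
  motion="0 0 0 0.42 0;0 0 0 0.42 0;0 0 0 0.42 0;0 0 0 0.42 0;-1 0 0 0.42 0;-1 0 0 0.42 0;-1 0 0 0.42 0;-1 0 0 0.42 0;-1 0 0 0.42 0;-1 0 0 0.42 0;-1 0 0 0.42 0;-1 0 0 0.42 0",
  newtons=25,
)

```text
time: 40.08
position: [0.4845, -0.1, 0.0678]
tool_rot: [-0.0, 1.0, 0.001, 0.002]
ft_force: [2.4, 9.7, 9.1]
grip_width: 0.0137
grip_force: 25.0
```

move_arm(
  motion="-1 0 0 0 0.1667;-1 0 0 0 0.1667;-1 0 0 0 0.1667;-1 0 0 0 0.1667;-1 0 0 0 0.335;-1 0 0 0 0.335;-1 0 0 0 0.335;-1 0 0 0 0.335;-1 0 0 0 0.335;-1 0 0 0 0.335;-1 0 0 0 0.335;-1 0 0 0 0.335",
)

```text
time: 41.08
position: [0.4847, -0.0996, 0.0678]
tool_rot: [0.501, 0.865, 0.002, 0.001]
ft_force: [4.1, 12.1, 9.5]
grip_width: 0.0138
grip_force: 25.0
```

move_arm(
  motion="0 0 0 0 0;0 0 0 0 0;0 0 0 0 0;0 0 0 0 0;0 0 0 0 0;0 0 0 -0.6 0;0 0 0 -0.6 0;0 0 0 -0.6 0;0 0 0 -0.6 0;0 0 0 -0.6 0",
)

```text
time: 41.92
position: [0.4848, -0.1028, 0.1879]
tool_rot: [0.501, 0.865, 0.0, 0.003]
ft_force: [-0.5, -0.2, 0.1]
grip_width: 0.043
grip_force: 0.0
```

move_arm(
  motion="0 0.4 0.9 -0.2 0;0 0.4 0.9 -0.2 0;0 0.4 0.9 -0.2 0;0 0.4 0.9 -0.2 0;0 0.4 0.9 -0.2 0;0 0.4 0.9 -0.2 0;0 0.4 0.9 -0.2 0;0 0.4 0.9 -0.2 0",
)

```text
time: 42.58
position: [0.598, 0.0568, 0.2237]
tool_rot: [0.501, 0.866, -0.001, -0.002]
ft_force: [-0.3, 0.8, -0.1]
grip_width: 0.044
grip_force: 0.0
```

```bash
python3 -c "
from h import *
p=pose()
im,d=snap('top','t17');W=cloud('top',d);dishes(im,W)
im,d=snap('side','s17');Sd=cloud('side',d)
for A in (W[228:264,326:362],Sd[235:265,278:306]):
    A=A.reshape(-1,3);B=A[(A[:,2]>.068)&(A[:,2]<.083)&(A[:,0]<.53)]
    if len(B)>5: print('switch',len(B),rect(B))
a=cv2.imread('pics/t17.png')[130:290,210:450];b=cv2.imread('pics/s17.png')[160:330,220:400]
cv2.imwrite('pics/v17.png',np.hstack([cv2.resize(a,(400,400)),cv2.resize(b,(400,400))]))
"
```

```text
t 42.58 pose (np.float64(0.598), np.float64(0.0568), np.float64(0.2237), 29.89) tilt [-4.9e-03 -3.0e-04 -1.0e+00] w 0.0440 gf 0.0 F [-0.3  0.8 -0.1] q6 -0.61
dish [ 0.6282 -0.0506] ztop 0.0959 long axis deg -1.2 [109.  44.] px [321 180  16  36]
dish [ 0.6177 -0.1499] ztop 0.096 long axis deg 0.2 [110.  56.] px [352 184  19  36]
switch 93 (array([ 0.48367715, -0.10093314]), array([62.72526169, 13.56772518]), np.float64(-1.0341703658293389))
switch 117 (array([ 0.48574561, -0.10215541]), array([63.28406143, 20.7288723 ]), np.float64(-1.0369292009815791))
```

View pics/v17.png

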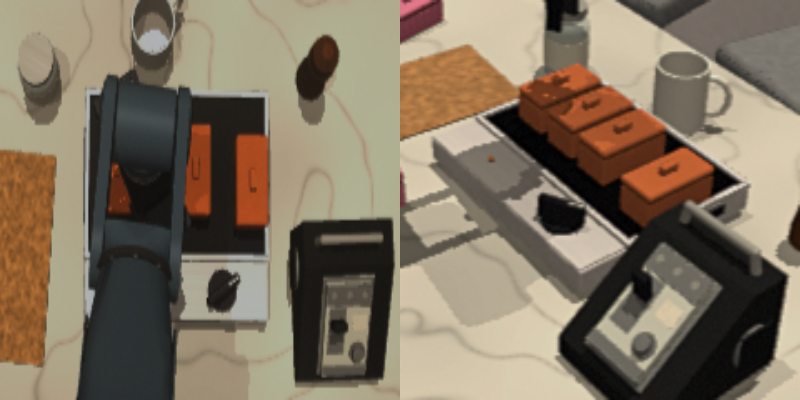

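The switch is on (−59°) and the lever is up, but the right-hand dish was knocked to (0.618, −0.150), close to the frame. I'll move it back about 28 mm to the left.

```bash
python3 -c "
from h import *
p=pose()
plan(p,[(.607,-.06,.2,60)]);plan((.607,-.06,.2,60),[(.6177,-.1499,.16,90.2)])"
```

```text
t 42.68 pose (np.float64(0.5981), np.float64(0.0559), np.float64(0.2243), 29.79) tilt [-4.e-03 -1.e-04 -1.e+00] w 0.0437 gf 0.0 F [ 0.1 -0.6  0.5] q6 -0.61
-0.5250 -0.2493 0.1215 -0.1678  rows 4.2
-0.2711 -0.3625 0.2000 -0.1678  rows 4.2
```

move_arm(
  motion="0 -0.525 -0.2493 0.1215 -0.1678;0 -0.525 -0.2493 0.1215 -0.1678;0 -0.525 -0.2493 0.1215 -0.1678;0 -0.525 -0.2493 0.1215 -0.1678;0 -0.525 -0.2493 0.1215 -0.1678;0 -0.525 -0.2493 0.1215 -0.1678;0 -0.525 -0.2493 0.1215 -0.1678",
)

```text
time: 43.27
position: [0.6078, -0.06, 0.2011]
tool_rot: [0.26, 0.966, -0.0, -0.001]
ft_force: [-0.2, -0.1, 0.7]
grip_width: 0.0435
grip_force: 0.0
```

move_arm(
  motion="0 -0.2711 -0.3625 0.2 -0.1678;0 -0.2711 -0.3625 0.2 -0.1678;0 -0.2711 -0.3625 0.2 -0.1678;0 -0.2711 -0.3625 0.2 -0.1678;0 -0.2711 -0.3625 0.2 -0.1678;0 -0.2711 -0.3625 0.2 -0.1678;0 -0.2711 -0.3625 0.2 -0.1678;0 -0.2711 -0.3625 0.2 -0.1678;0 -0.2711 -0.3625 0.2 -0.1678",
)

```text
time: 44.02
position: [0.6197, -0.1482, 0.1618]
tool_rot: [-0.002, 1.0, -0.0, 0.0]
ft_force: [0.1, 0.1, 0.3]
grip_width: 0.0434
grip_force: 0.0
```

```bash
python3 -c "
from h import *
p=pose()
im,d=snap('side');dishes(im,cloud('side',d))
plan(p,[(.6177,-.1499,.104,90.2)])"
```

```text
t 44.02 pose (np.float64(0.6197), np.float64(-0.1482), np.float64(0.1618), 90.27) tilt [ 2.e-04 -1.e-04 -1.e+00] w 0.0434 gf 0.0 F [0.1 0.1 0.3] q6 -1.99
dish [0.6295 0.0945] ztop 0.0956 long axis deg -1.5 [110.  61.] px [274 187  36  18]
dish [ 0.6252 -0.0645] ztop 0.0941 long axis deg 85.8 [245. 116.] px [274 197  87  56]
0.0100 -0.0085 0.2890 0.0004  rows 1.4
```

Grip, lift 6 mm, shift 28 mm to +y, lower and release.

move_arm(
  motion="0 0.01 -0.007 0.1 0;0 0.01 -0.007 0.286 0;0 0.01 -0.007 0.286 0;0 0.01 -0.007 0.286 0;-1 0.01 -0.007 0.286 0;-1 0.01 -0.007 0.286 0;-1 0.01 -0.007 0.286 0;-1 0.01 -0.007 0.286 0;-1 0.01 -0.007 0.286 0;-1 0.01 -0.007 0.286 0;-1 0.01 -0.007 0.286 0;-1 0.01 -0.007 0.286 0",
  newtons=40,
)

```text
time: 45.07
position: [0.6176, -0.1496, 0.1043]
tool_rot: [-0.002, 1.0, 0.0, -0.0]
ft_force: [0.7, 1.3, 0.8]
grip_width: 0.0112
grip_force: 40.0
```

move_arm(
  motion="-1 0 0 -0.03 0;-1 0 0 -0.03 0;-1 -0.01 0.05 -0.03 0;-1 -0.04 0.14 -0.03 0;-1 -0.04 0.14 -0.03 0;-1 -0.04 0.14 -0.03 0;-1 -0.04 0.14 -0.015 0;-1 -0.04 0.14 -0.005 0;-1 -0.04 0.14 0.001 0;-1 -0.04 0.14 0.001 0;-1 -0.04 0.14 0.001 0",
)

```text
time: 45.98
position: [0.6253, -0.1223, 0.1043]
tool_rot: [-0.002, 1.0, 0.0, -0.0]
ft_force: [-0.7, 0.4, -0.7]
grip_width: 0.0113
grip_force: 40.0
```

move_arm(
  motion="0 0 0 0 0;0 0 0 0 0;0 0 0 0 0;0 0 0 0 0;0 0 0 0 0;0 0 0 0 0;0 0 0 -0.5 0;0 0 0 -0.5 0;0 0 0 -0.5 0;0 0.9 0.9 -0.5 0;0 0.9 0.9 -0.5 0;0 0.9 0.9 -0.5 0",
)

```text
time: 46.98
position: [0.5361, -0.0337, 0.2046]
tool_rot: [-0.002, 1.0, -0.0, 0.001]
ft_force: [-0.9, 0.2, 1.0]
grip_width: 0.0433
grip_force: 0.0
```

move_arm(
  motion="0 0.4 0.9 0 0;0 0.4 0.9 0 0;0 0.4 0.9 0 0;0 0.4 0.9 0 0;0 0.4 0.9 0 0;0 0.4 0.9 0 0;0 0.4 0.9 0 0",
)

```text
time: 47.57
position: [0.4552, 0.1468, 0.2044]
tool_rot: [-0.004, 1.0, -0.0, 0.0]
ft_force: [0.5, -0.3, 0.2]
grip_width: 0.0433
grip_force: 0.0
```

```bash
python3 -c "
from h import *
p=pose()
im,d=snap('top','t18');W=cloud('top',d);dishes(im,W)
im,d=snap('side','s18');Sd=cloud('side',d);dishes(im,Sd)
for A in (W[228:264,326:362],Sd[235:265,278:306]):
    A=A.reshape(-1,3);B=A[(A[:,2]>.068)&(A[:,2]<.083)&(A[:,0]<.53)]
    if len(B)>5: print('switch',len(B),rect(B))
a=cv2.imread('pics/t18.png')[130:290,210:450];b=cv2.imread('pics/s18.png')[160:330,220:400]
cv2.imwrite('pics/v18.png',np.hstack([cv2.resize(a,(400,400)),cv2.resize(b,(400,400))]))
"
```

```text
t 47.57 pose (np.float64(0.4552), np.float64(0.1468), np.float64(0.2044), 90.51) tilt [ 6.e-04 -3.e-04 -1.e+00] w 0.0433 gf 0.0 F [ 0.5 -0.3  0.2] q6 -1.50
dish [0.6279 0.0968] ztop 0.0951 long axis deg 1.1 [109.  55.] px [271 179  19  36]
dish [0.6296 0.025 ] ztop 0.0954 long axis deg 1.1 [109.  52.] px [295 179  18  36]
dish [ 0.6279 -0.0459] ztop 0.0954 long axis deg 1.3 [109.  55.] px [318 180  19  36]
dish [ 0.6253 -0.1225] ztop 0.0953 long axis deg 0.1 [111.  56.] px [343 181  19  37]
dish [0.6298 0.0943] ztop 0.0954 long axis deg -0.0 [110.  58.] px [274 187  36  18]
dish [0.6288 0.0232] ztop 0.0956 long axis deg -0.7 [109.  61.] px [286 197  38  19]
dish [ 0.6278 -0.0469] ztop 0.0955 long axis deg 1.7 [110.  63.] px [300 207  39  20]
dish [ 0.6239 -0.1255] ztop 0.0956 long axis deg 1.0 [111.  61.] px [315 218  41  22]
switch 95 (array([ 0.4836756, -0.1009118]), array([62.63477707, 13.54768658]), np.float64(-1.0325482344093717))
switch 116 (array([ 0.48553436, -0.10296284]), array([62.79618835, 18.12461281]), np.float64(-0.979657056212071))
```

View pics/v18.png

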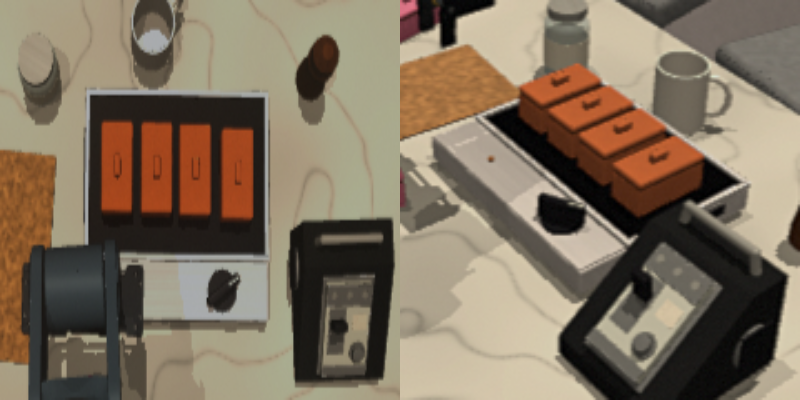

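All four dishes are flat inside the frame, the switch is on, the lever is up, and the arm is clear. Handing in.

```bash
python3 -c "
from rig import robot
print(robot.hand_in())"
```

```text
the job is handed in; nothing more can be done
None
```

I handed in the job with all four dishes flat on the glass, the tray switched on, the breaker lever latched up, and the mug, jar and pepper mill untouched; the hand-in returned no verdict.

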